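# Weigh a bead canister in the draught box

## Robot

A 7-joint arm with a two-finger parallel gripper is mounted at the origin on the work surface. World frame = base frame: x ahead of the robot, y to its left, z up, the work surface at z = 0. Lengths are in m, angles in rad, forces in N, time in s.
With the tool pointing down it reaches from about 0.4 to 0.85 m from the base axis. Payload 4.5 kg.
Tool frame: the origin (TCP) lies between the finger pads; the fingertips stand r.tip_reach ahead of it and the grasp point (between the pads) lies 3 mm ahead of it (r.tip_reach is the distance from the TCP to the fingertips, in m); z points along the fingers, y is the line along which they close (so a half turn about z gives the same grasp; the last joint's range is limited). The gripper opens to 88 mm and grips with 3 to 60 N. Pads are 18 mm wide; open, the fingers measure 123 mm over their backs; the gripper's body (75 mm by 187 mm) begins 45 mm behind the grasp point.
Start: joints at [-1.244, 0.689, -0.195, 1.565, 0.157, 0.902, -0.215], TCP at [0.18, 0.598, 0.261] pointing down, gripper open.
Joint ranges: [-3.01, 3.01], [-0.46, 2.08], [-1.47, 1.51], [0.13, 2.56], [-1, 4.14], [0.04, 2.09], [-2.66, 2.66]. Speed limits (rad/s): [2.57, 2.57, 3.14, 3.14, 3.14, 3.14, 3.14].

## Interface

Orientations are given as a unit quaternion [x, y, z, w].
In Python, from plant import r gives the robot as it stands.
- The arm moves only by the tool step_arm, never from a script. Its argument "motion" is a list of rows, each an object with "dp": the shift along the tool's x, y, z in mm, a list of three; "twist": the turn, a rotation vector about the tool's x, y, z in rad, a list of three; "hand": the opening, from -1 (shut) to 1 (fully open). In form: [{"dp": [dx, dy, dz], "twist": [rx, ry, rz], "hand": hand}, ...]. A call has 1 to 5 rows; each row is the pose to reach, as a shift and turn from the pose commanded when the call began, along the tool's axes at that moment; what a row does not reach only later rows make up. A row lasts 1/8 s, in which the tool goes at most 62.5 mm and 10.7 degrees, less where a joint would pass 70% of its speed; a pose out of reach is approached as far as the arm can. A call with a gripper value outside its range is refused whole. The fingers move at their own pace and stop on an object; "force" is the grip in N (left out, the last holds). Time passes only in rows, so rows that repeat a pose let the fingers close. It gives the time, the measured TCP pose, the force, the opening and the grip force at its end, in the units of the state.
- r.get_state(): the state, without advancing time (a new reading comes with each control period).
- r.snapshot(name): name is "side" or "top" or "wrist"; returns a dict with "pixels" (480x640x3 uint8, red, green, blue), "depth" (480x640 float32, m along the optical axis (not along the pixel's ray), 0 where there is no reading), "fx", "fy", "cx", "cy" (pixels), "xyz" and "orientation" of the camera in the world; the wrist camera has in their place "mount" (4x4, takes a point from camera to tool coordinates, whose origin is the TCP and whose axes are the flange's). Camera axes: x right, y down, z forward; pixel columns grow to the right and rows downward; lengths in m; the calibration is good to about 2 mm. A picture is of the moment at which its call begins: read the wrist's pose just before it.
- r.finish_job(): hands the job in; it is judged then, once.
Trained networks look in the newest picture that a camera, given by its name, has taken for a name from the list of things; names that differ only in an ending like _2 or _b are one class to them, and where a whole thing is asked for, a point or a joint stands for the part that bears it (a point fixed in the world has none). Each returns a list of dicts, best first, with "score" (0 to 1); they miss things now and then, are a little off and sometimes report something else, mostly with a low value. They report only what shows in the picture. A call takes as long as a camera call.
- r.search_frame(camera, thing): "at" ([x, y, z] in m, in the coordinates of the camera as it stood for that picture, good to about 4 mm: the middle of the surface that is visible of it).
The state is a dict: "clock": time; "q": joint angles; "qd": joint speeds; "joint_torque": joint torques, N m; "tool_pos": TCP position; "eef_rot": TCP orientation; "contact_force": force on the tool from outside, world axes, zero at the start; "moment": the same for the moment, N m; "opening": opening from 0.0 (shut) to 1.0 (fully open); "finger_force": force on a finger pad.
Only numpy, scipy, OpenCV 4.12 (cv2) and the standard library are available. Lean on these libraries where they do the work, as an engineer would, in place of code of your own. Each camera call takes 0.05 s, during which the arm holds its last target. There are 200 camera calls.

## Task

Weigh the glass canister of beads: pick it up, bring it in through the open front of the wooden weighing box, under the clear roof and over the rim of the pan, and set it down gently, upright and centred on the balance pan, without knocking the box. Then swing the clear flap, which leans back over the roof, forward and down until it is shut over the front, so that the breeze cannot reach the pan. Leave the other things on the table where they are.

Things in the scene. Friction and masses are not known exactly. Their poses are not given: they have to be found in the camera images.
- canister: Lidded glass canister with wooden beads inside, one rigid piece: glass cylinder 56 mm across and 53 mm high, dark wooden lid 54 mm across on top, 68 mm high in all, 0.18 to 0.28 kg. Stands loose on the table, left or right of the box. Origin: centre of its underside; z up along its axis.
- balance: Fixed teak weighing box (draught box) round a spring balance, in the middle of the table. Origin: on the table, under the pan's centre. Its x axis points from the open front to the back (the front faces -x, roughly the robot; yaw varies), y left, z up. Floor board x -80 to 66 mm, 190 mm wide, 10 mm thick; aluminium balance housing up to z 34 mm.
- hood: Fixed walls and roof of the box; same origin and axes as balance. Side walls y 85 to 95 and -95 to -85 mm; clear back wall x 56 to 64; front board with dial x -81 to -66, top at z 44 mm; clear roof x -12 to 64, underside z 158, top z 162 (165 at its teak edge bars). Front edges of the side walls slope from (x -76, z 44) to (x -12, z 156); all between them is open.
- roof_edge (a point): Middle of the lower front edge of the clear roof (x -12, y 0, z 158 mm in the frame of balance). The roof reaches 12 mm forward of the pan's centre, so fingers cannot come straight down on the pan; they fit with the tool tilted 27 to 45 degrees (which also keeps the hand clear of the leaning flap), pointing towards the back of the box and down.
- pan_center (a point): Centre of the upper face of the round steel balance pan, 48 mm above the table when empty (110 mm below the roof). The pan's flat floor is about 78 mm across, inside a rim of 92 mm outer diameter and 4 mm height.
- pan (a joint): How far the pan has sunk, m: 0 empty, 0.012 on its stop. Spring 500 N/m: the canister sinks it 3.5 to 5.5 mm; a press or a drop that sinks it past 10.5 mm is not gentle.
- flap (a joint): Angle of the clear flap, rad: 0 = shut on the sloping front edges, 2.62 = pointing straight up, 3.32 = leaning back over the roof on its stop, where it starts (3.1 to 3.32). It turns freely with light damping: pushed forwards past upright, it falls shut by itself in one to two seconds.
- flap_hinge (a point): Middle of the flap's hinge line, along the front edge of the roof (x -15, y 0, z 160 mm in the frame of balance; the axis is along y of the box).
- flap_edge (a point): Middle of the flap's free edge. The flap is a clear plate 188 mm wide (along the hinge) and 131 mm from hinge to free edge, 3 mm thick, with a teak strip 14 mm wide and 10 mm thick along the free edge. 90 g.
- bowl: Bystander: grey stoneware bowl, 116 mm across, 48 mm high. Origin: centre of its underside.
- scoop: Bystander: white plastic bead scoop lying flat, 145 mm long, 48 mm wide, 26 mm high, handle to its -x. Origin: at the table, near the back of its blade.
- pliers: Bystander: aluminium flat-nose pliers lying flat, 160 mm long, 52 mm wide, 14 mm high, jaws to its +x. Origin: at the table, near the pivot.
- mag_tray: Bystander: round black magnetic tray with curved walls, 134 mm across, 26 mm high. Origin: centre of its underside.

How it is judged:
On the way, in this order (a step that is already met when the one before it is completed fails the run):
1. with the flap still open, the canister stands upright on the pan, centred within 8 mm, and is let go (horizontal distance between canister and pan_center below 0.008 m and z of canister in the frame of pan_center between -0.003 and 0.003 m and angle between canister's own z axis and vertical below 0.08 rad and value of joint pan above 0.0015 m and contact force between the fingers and canister below 0.05 N and value of joint flap above 2 rad), for 0.3 s.
2. the flap is shut (value of joint flap below 0.05 rad), for 0.2 s.
At the end, for the whole second after the job is handed in: The canister rests upright (within 0.08 rad) on the pan, its axis within 8 mm of the pan's centre, its weight on the spring, and the flap is shut (joint below 0.05 rad) (horizontal distance between canister and pan_center below 0.008 m and z of canister in the frame of pan_center between -0.003 and 0.003 m and angle between canister's own z axis and vertical below 0.08 rad and value of joint pan above 0.0015 m and value of joint flap below 0.05 rad and linear speed of canister below 0.02 m/s); the robot touches nothing.
It fails at once if the pan is pressed or struck down past 10.5 mm (the canister dropped or pushed onto it) (value of joint pan above 0.0105 m).
It fails at once if the canister is knocked against the walls or roof of the box (over 6 N) (contact force between canister and hood above 6 N).
It fails at once if the robot knocks against the walls or roof of the box (over 12 N) (contact force between any of the arm, the fingers and hood above 12 N).
It fails at once if the bowl, scoop, pliers or magnetic tray is moved by more than 20 mm (distance of any of bowl, scoop, pliers, mag_tray from where it was at the start of the episode above 0.02 m).
It also fails if it takes over 64 s, if anything falls off the work surface, if the arm or the gripper's body presses on something with over 40 N, if the wrist force passes 120 N, or if a joint passes its speed limit or range.

## Working session

There is one attempt and no reset: what is moved stays moved. The work goes in short steps, Python scripts to look and compute and a tool call to move; the robot and the scene stay as the last step left them, time stands still between calls to the robot, and variables do not carry over. Pictures are saved under pics/ and viewed, at most 10 in all, crops included, and the job is handed in when it is done.

Besides the shell and the picture viewer there is one more tool, called after ">>>" as name(argument=value, ...), one argument or row to a line, values as JSON. step_arm: Moves the arm, as the interface text tells. Its arguments: {"type":"object","properties":{"motion":{"type":"array"},"force":{"type":"number"}},"required":["motion"]}

```bash
ls && mkdir -p pics && cat > h.py <<'E'
import numpy as np, cv2
from scipy.spatial.transform import Rotation as R
from plant import r
def cam(name):
    s=r.get_state(); f=r.snapshot(name)
    T=np.eye(4)
    if 'mount' in f:
        W=np.eye(4); W[:3,:3]=R.from_quat(s['eef_rot']).as_matrix(); W[:3,3]=s['tool_pos']; T=W@np.array(f['mount'])
    else:
        o=np.array(f['orientation']); T[:3,:3]=R.from_quat(o).as_matrix() if o.size==4 else o.reshape(3,3); T[:3,3]=f['xyz']
    f['T']=T; return f
def cloud(f):
    v,u=np.mgrid[0:480,0:640]; d=f['depth']
    P=np.stack([(u-f['cx'])/f['fx']*d,(v-f['cy'])/f['fy']*d,d],-1)
    return P@f['T'][:3,:3].T+f['T'][:3,3]
def find(f,name,cam):
    return [(round(x['score'],2),np.round(f['T'][:3,:3]@np.array(x['at'])+f['T'][:3,3],4)) for x in r.search_frame(cam,name)[:2]]
E
python3 - <<'E'
from h import *
print(r.tip_reach, r.get_state())
im=[]
for c in ['side','top']:
    f=cam(c); im.append(cv2.resize(f['pixels'][:,:,::-1],(640,480)))
    print(c,f['T'].round(3).tolist(),f['fx'])
    for n in ['canister','balance','hood','pan','flap','flap_edge','bowl','scoop','pliers','mag_tray']: print(n,find(f,n,c))
    np.savez(f'{c}.npz',xyz=cloud(f),px=f['pixels'])
    cv2.imwrite(f'pics/{c}0.png',im[-1])
E
```

```text
pics
0.022 {'clock': 0.0, 'q': array([-1.24419552,  0.68999976, -0.19451876,  1.56632498,  0.1573004 ,
        0.90244528, -0.21509075]), 'qd': array([ 0.00025303, -0.00073631,  0.00082792,  0.00197891,  0.0001145 ,
       -0.00017829, -0.00100939]), 'joint_torque': array([-5.13324824e-05, -5.27548492e+01, -1.26672048e+00, -1.53424448e+01,
       -5.26881649e-02,  6.74277529e-03,  1.65935612e-04]), 'tool_pos': array([0.18027117, 0.59784215, 0.25990532]), 'eef_rot': array([ 1.45830827e-01,  9.89309139e-01, -8.90034141e-04, -7.20748781e-05]), 'contact_force': array([0.40998643, 0.4856563 , 0.09022285]), 'moment': array([-0.00034915, -0.00836929, -0.00781853]), 'finger_force': 0.0, 'opening': 1.00029551093315}
side [[0.502, 0.615, -0.608, 1.386], [0.865, -0.347, 0.363, -0.426], [0.012, -0.708, -0.706, 1.086], [0.0, 0.0, 0.0, 1.0]] 519.4885828461751
canister [(0.88, array([0.535 , 0.2612, 0.0544]))]
balance [(0.97, array([0.6451, 0.004 , 0.1272]))]
hood [(0.63, array([0.6424, 0.0027, 0.1263]))]
pan []
flap [(0.63, array([0.6513, 0.0129, 0.2584])), (0.34, array([0.5588, 0.4671, 0.0172]))]
[... 266 characters left out ...]
 -0.983, 0.181, 0.32], [-1.0, -0.027, 0.013, 0.057], [-0.008, -0.182, -0.983, 1.431], [0.0, 0.0, 0.0, 1.0]] 566.4056491828505
canister [(0.83, array([0.512 , 0.2708, 0.0682]))]
balance [(0.65, array([0.5877, 0.0218, 0.1769]))]
hood [(0.62, array([0.5197, 0.0046, 0.0434]))]
pan [(0.66, array([0.5744, 0.0196, 0.0493]))]
flap [(0.78, array([0.6184, 0.0229, 0.212 ]))]
flap_edge [(0.61, array([0.621 , 0.0243, 0.2134]))]
bowl [(0.7, array([0.5141, 0.2697, 0.0709])), (0.59, array([ 0.4772, -0.2615,  0.0194]))]
scoop [(0.84, array([ 0.6883, -0.2793,  0.0082]))]
pliers [(0.96, array([0.5472, 0.469 , 0.0105]))]
mag_tray [(0.96, array([0.7101, 0.3032, 0.0018])), (0.58, array([0.617 , 0.0243, 0.2139]))]
```

View pics/top0.png

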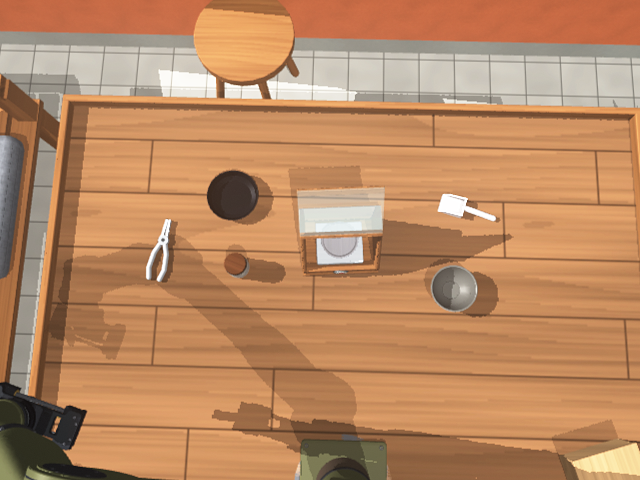

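View pics/side0.png

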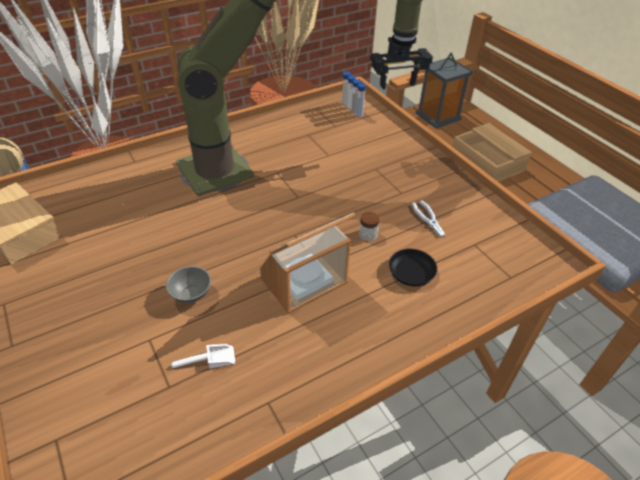

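```bash
python3 - <<'E'
from h import *
for c in ['side','top']:
    X=np.load(c+'.npz')['xyz']; p=X.reshape(-1,3)
    # canister lid
    m=(np.hypot(p[:,0]-.512,p[:,1]-.268)<.05)&(p[:,2]>.06)&(p[:,2]<.085)
    q=p[m]; print(c,'lid',m.sum(),np.percentile(q,[2,50,98],axis=0).round(4).tolist())
    if len(q)>5: print(cv2.minEnclosingCircle(q[:,:2].astype(np.float32)))
    # pan level
    m=(np.hypot(p[:,0]-.59,p[:,1]-.02)<.06)&(p[:,2]>.043)&(p[:,2]<.056); q=p[m]
    print('pan',m.sum(),np.percentile(q,[2,50,98],axis=0).round(4).tolist())
    # front board top z 44
    m=(abs(p[:,1])<.12)&(p[:,0]>.45)&(p[:,0]<.54)&(p[:,2]>.038)&(p[:,2]<.049); q=p[m]
    print('board',m.sum(),np.percentile(q,[2,50,98],axis=0).round(4).tolist())
    print(cv2.minAreaRect(q[:,:2].astype(np.float32)))
    # all the box above 0.06
    m=(abs(p[:,1]-.02)<.14)&(p[:,0]>.45)&(p[:,0]<.75)&(p[:,2]>.15)&(p[:,2]<.17); q=p[m]
    print('roof',m.sum(),np.percentile(q,[1,50,99],axis=0).round(4).tolist(),cv2.minAreaRect(q[:,:2].astype(np.float32)))
    m=(abs(p[:,1]-.02)<.14)&(p[:,0]>.45)&(p[:,0]<.75)&(p[:,2]>.175); q=p[m]
    print('flap',m.sum(),np.percentile(q,[1,50,99],axis=0).round(4).tolist(),cv2.minAreaRect(q[:,:2].astype(np.float32)))
E
```

```text
side lid 213 [[0.4934, 0.2498, 0.0613], [0.5202, 0.2737, 0.0682], [0.5442, 0.298, 0.0729]]
((0.5197282433509827, 0.27513614296913147), 0.028780881315469742)
pan 14 [[0.6454, 0.0085, 0.0433], [0.6482, 0.025, 0.0466], [0.6493, 0.0401, 0.0545]]
board 11 [[0.517, -0.0787, 0.0382], [0.5269, -0.0779, 0.0458], [0.5339, -0.0765, 0.0483]]
((0.5256217122077942, -0.07778169959783554), (0.017844779416918755, 0.0018930949736386538), 4.685815811157227)
roof 1826 [[0.5791, -0.0726, 0.1508], [0.6203, 0.0138, 0.1626], [0.6559, 0.1172, 0.1678]] ((0.6121369004249573, 0.0226958766579628), (0.08388855308294296, 0.19368025660514832), 3.9632441997528076)
flap 348 [[0.5992, -0.0704, 0.1874], [0.6566, 0.0137, 0.2585], [0.6662, 0.1162, 0.2637]] ((0.6525819301605225, 0.013631083071231842), (0.1997736394405365, 0.07284456491470337), 72.85822296142578)
top lid 377 [[0.4942, 0.2524, 0.0617], [0.517, 0.2764, 0.0675], [0.5417, 0.3008, 0.0737]]
((0.5183137655258179, 0.27632972598075867), 0.027339806780219078)
pan 564 [[0.5444, -0.0188, 0.0435], [0.5719, 0.0227, 0.0481], [0.5924, 0.0649, 0.0549]]
board 323 [[0.5072, -0.0668, 0.0382], [0.5161, 0.0219, 0.0431], [0.5339, 0.1037, 0.0483]]
((0.5239055156707764, 0.01732693612575531), (0.033523619174957275, 0.18726523220539093), 1.5193623304367065)
roof 352 [[0.565, -0.0698, 0.1567], [0.5752, 0.0232, 0.1659], [0.5867, 0.1142, 0.1699]] ((0.5776574015617371, 0.021948233246803284), (0.015239543281495571, 0.18805670738220215), 3.7262229919433594)
flap 3702 [[0.5811, -0.0668, 0.1761], [0.6228, 0.0251, 0.2222], [0.662, 0.117, 0.2621]] ((0.6203717589378357, 0.025283686816692352), (0.0849747359752655, 0.18786603212356567), 3.9043734073638916)
```

The top view shows the canister at about (236,264), the box with its flap leaning back at (340,230), the pliers at (160,250) and the tray at (233,195). The side view agrees: canister at (370,227), box at (310,268). My plan is one fixed tilted grasp, so that carrying the canister is pure translation. First I'll take a wrist look at the box from the front.

```bash
cat >> h.py <<'E'
def tilt(t,yaw):
    t,yaw=np.radians([t,yaw]); z=np.array([np.cos(yaw)*np.sin(t),np.sin(yaw)*np.sin(t),-np.cos(t)]); y=np.array([-np.sin(yaw),np.cos(yaw),0])
    return R.from_matrix(np.stack([np.cross(y,z),y,z],1))
def go(p,rot):
    s=r.get_state(); A=R.from_quat(s['eef_rot'])
    print('dp',(A.inv().apply(np.array(p)-s['tool_pos'])*1000).round(1).tolist(),'twist',(A.inv()*rot).as_rotvec().round(4).tolist(),'t',s['clock'])
E
python3 - <<'E'
from h import *
print(np.round(r.snapshot('wrist')['mount'],3).tolist())
go([.36,.15,.33],tilt(48,3.9)); 
E
```

```text
[[0.0, -0.961, -0.277, 0.072], [1.0, 0.0, -0.0, -0.0], [0.0, -0.277, 0.961, -0.125], [0.0, 0.0, 0.0, 1.0]]
dp [-301.4, -377.5, -69.3] twist [-0.1511, -0.8284, -0.3394] t 1.15
```

>>> step_arm(
  motion=[
    {"dp": [-60,-75,-14],"twist": [-0.03,-0.166,-0.068],"hand": 1},
    {"dp": [-120,-150,-28],"twist": [-0.06,-0.332,-0.136],"hand": 1},
    {"dp": [-180,-225,-42],"twist": [-0.09,-0.498,-0.204],"hand": 1},
    {"dp": [-240,-300,-56],"twist": [-0.12,-0.664,-0.272],"hand": 1},
    {"dp": [-300,-376,-70],"twist": [-0.15,-0.828,-0.34],"hand": 1},
  ],
)

```text
clock: 1.78
tool_pos: [0.2856, 0.3567, 0.2992]
eef_rot: [0.001, 0.934, 0.008, 0.358]
contact_force: [0.1, -0.0, -0.1]
opening: 0.999
finger_force: 0.0
```

```bash
python3 - <<'E'
from h import *
go([.36,.15,.33],tilt(48,3.9)); go([.34,.02,.30],tilt(48,3.9)); print(r.get_state()['q'].round(2))
E
```

```text
dp [-77.6, -206.4, 24.0] twist [-0.0352, -0.1048, -0.0568] t 1.775
dp [-43.7, -336.8, 31.2] twist [-0.0352, -0.1048, -0.0568] t 1.775
[-1.76  0.5   0.44  2.37  1.33  0.52 -1.07]
```

>>> step_arm(
  motion=[
    {"dp": [-8,-62,6],"twist": [-0.01,-0.03,-0.016],"hand": 1},
    {"dp": [-16,-125,12],"twist": [-0.02,-0.06,-0.03],"hand": 1},
    {"dp": [-24,-188,18],"twist": [-0.03,-0.09,-0.05],"hand": 1},
    {"dp": [-32,-250,24],"twist": [-0.035,-0.105,-0.057],"hand": 1},
    {"dp": [-44,-310,31],"twist": [-0.035,-0.105,-0.057],"hand": 1},
  ],
)

```text
clock: 2.4
tool_pos: [0.297, 0.2841, 0.2507]
eef_rot: [-0.052, 0.919, -0.068, 0.386]
contact_force: [-0.9, 0.5, -1.0]
opening: 1.005
finger_force: 0.0
```

```bash
python3 - <<'E'
from h import *
s=r.get_state(); print(s['tool_pos'],s['q'].round(2),np.abs(s['qd']).max())
f=cam('wrist'); cv2.imwrite('pics/w1.png',f['pixels'][:,:,::-1]); np.savez('w1.npz',xyz=cloud(f),px=f['pixels'],T=f['T'],K=[f['fx'],f['fy'],f['cx'],f['cy']])
for n in ['balance','pan','flap','flap_edge']: print(n,find(f,n,'wrist'))
go([.34,.02,.30],tilt(48,3.9))
E
```

```text
[0.29701233 0.28405654 0.2507461 ] [-1.07  0.66 -0.65  2.53  1.43  1.19 -1.34] 2.1971334126301847
balance [(0.64, array([0.5783, 0.0191, 0.0737]))]
pan [(0.63, array([0.5866, 0.0251, 0.0483]))]
flap [(0.57, array([0.5912, 0.0301, 0.1812])), (0.57, array([ 0.5777, -0.0087,  0.0708]))]
flap_edge [(0.9, array([0.5841, 0.032 , 0.1787])), (0.27, array([0.5773, 0.0166, 0.0747]))]
dp [-25.0, -269.0, 19.6] twist [-0.1351, -0.0467, 0.1027] t 2.65
```

View pics/w1.png

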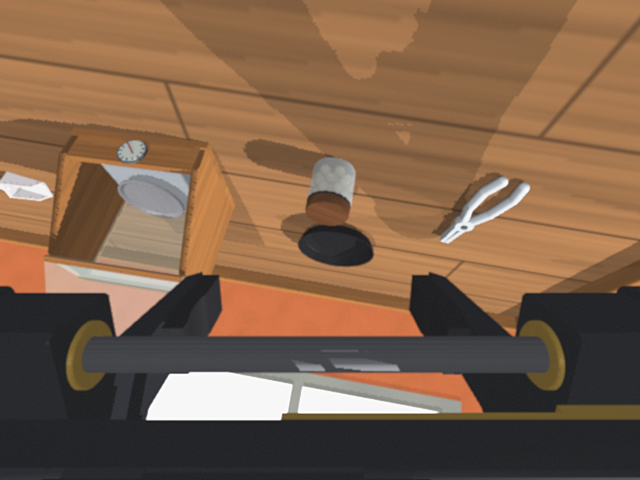

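The wrist view is upside down, with the box front at (130,150), the canister at (330,190), the tray at (335,245) and the pliers at (485,210). The arm was still moving and joint 4 was near its limit, so I'll go further out and measure at rest.

```bash
python3 - <<'E'
from h import *
s=r.get_state(); print(s['q'].round(2)); go([.42,.20,.22],tilt(48,3.9))
E
```

```text
[-1.08  0.66 -0.63  2.53  1.43  1.18 -1.34]
dp [-50.9, -81.5, 116.4] twist [-0.1351, -0.0467, 0.1027] t 2.65
```

>>> step_arm(
  motion=[
    {"dp": [-13,-20,29],"twist": [-0.03,-0.01,0.025],"hand": 1},
    {"dp": [-26,-40,58],"twist": [-0.07,-0.023,0.05],"hand": 1},
    {"dp": [-39,-61,87],"twist": [-0.1,-0.035,0.075],"hand": 1},
    {"dp": [-51,-81,116],"twist": [-0.135,-0.047,0.103],"hand": 1},
    {"dp": [-51,-81,116],"twist": [-0.135,-0.047,0.103],"hand": 1},
  ],
)

```text
clock: 3.28
tool_pos: [0.4481, 0.2208, 0.2284]
eef_rot: [-0.026, 0.918, -0.001, 0.395]
contact_force: [0.2, 0.3, 0.6]
opening: 1.0
finger_force: 0.0
```

```bash
cat > m.py <<'E'
from h import *
s=r.get_state(); print(s['tool_pos'],s['q'].round(2),'qd',np.abs(s['qd']).max())
f=cam('wrist'); X=cloud(f); np.savez('w2.npz',xyz=X,px=f['pixels'],T=f['T'],K=[f['fx'],f['fy'],f['cx'],f['cy']])
cv2.imwrite('pics/w2.png',f['pixels'][:,:,::-1])
for n in ['canister','balance','pan','flap_edge']: print(n,find(f,n,'wrist'))
p=X.reshape(-1,3)[(f['depth']>0).ravel()]
q=p[(np.hypot(p[:,0]-.518,p[:,1]-.276)<.045)&(p[:,2]>.06)&(p[:,2]<.08)]
if len(q): print('lid',len(q),np.percentile(q,[2,50,98],axis=0).round(4).tolist(),cv2.minEnclosingCircle(q[:,:2].astype(np.float32)))
q=p[(np.hypot(p[:,0]-.518,p[:,1]-.276)<.045)&(p[:,2]>.012)&(p[:,2]<.05)]
if len(q):
    from scipy.optimize import least_squares
    print('glass',least_squares(lambda c:np.hypot(q[:,0]-c[0],q[:,1]-c[1])-.028,[.518,.276],loss='soft_l1',f_scale=.002).x)
q=p[(np.hypot(p[:,0]-.588,p[:,1]-.021)<.06)&(p[:,2]>.040)&(p[:,2]<.058)]
if len(q): print('pan',len(q),np.percentile(q,[1,50,99],axis=0).round(4).tolist())
go([.42,.20,.22],tilt(48,3.9))
E
python3 m.py
```

```text
[0.44810721 0.22081067 0.22840276] [-0.19  1.07 -1.46  2.56  1.73  1.83 -1.09] qd 0.272887264191097
canister [(0.87, array([0.4944, 0.2747, 0.0568]))]
balance [(0.92, array([0.5756, 0.0387, 0.0557]))]
pan [(0.82, array([0.5797, 0.0269, 0.0511]))]
flap_edge [(0.65, array([0.5792, 0.0711, 0.1781]))]
lid 2985 [[0.4899, 0.2517, 0.0611], [0.5094, 0.2755, 0.0686], [0.5385, 0.3001, 0.0697]] ((0.516023576259613, 0.27645954489707947), 0.02757371962070465)
glass [0.5168139  0.27692405]
pan 5254 [[0.5405, -0.0198, 0.0448], [0.5858, 0.0217, 0.0492], [0.6433, 0.067, 0.0566]]
dp [26.3, -26.4, -11.4] twist [-0.0179, -0.0228, 0.0052] t 3.525
```

View pics/w2.png

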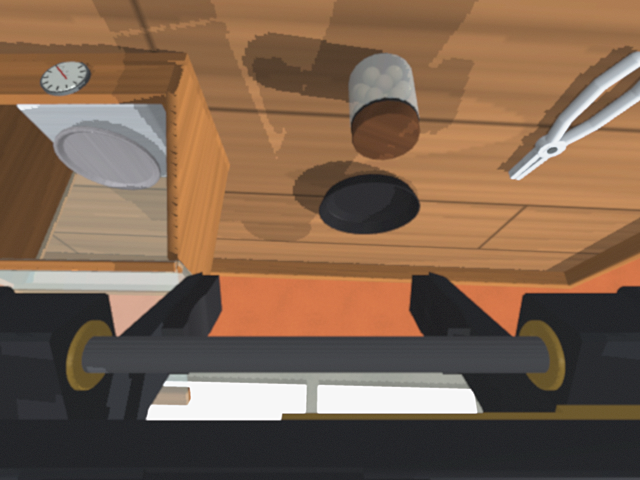

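The view shows the pan at (110,155), the canister with lid at (385,105), the tray at (370,205) and the pliers at (550,150), and from these the canister is well located at (0.517, 0.277). The arm is in a poor posture, though, with j3 and j4 at their limits. The half-turned grasp probably suits this tilt better, so I'll fit a kinematic model to check it.

```bash
cat > fk.py <<'E'
import numpy as np, itertools, json
from scipy.optimize import least_squares
from scipy.spatial.transform import Rotation as R
D=[([-1.24419552,.68999976,-.19451876,1.56632498,.1573004,.90244528,-.21509075],[.18027117,.59784215,.25990532],[.145830827,.989309139,-.00089,-.000072]),
([-1.76,.5,.44,2.37,1.33,.52,-1.07],[.2856,.3567,.2992],[.001,.934,.008,.358]),
([-1.07,.66,-.65,2.53,1.43,1.19,-1.34],[.297,.2841,.2507],[-.052,.919,-.068,.386])]
def fk(q,p,sg):
    a,b,c,h,e,e2,phi,o1=p; z=[0,0,1]
    r=R.from_euler('z',sg[0]*q[0]+o1); x=np.array([0,0,h])
    r=r*R.from_euler('y',q[1]); x=x+r.apply([0,0,a])
    r=r*R.from_euler('z',sg[1]*q[2]); x=x+r.apply([e,0,0])
    r=r*R.from_euler('y',q[3]); x=x+r.apply([e2,0,b])
    r=r*R.from_euler('z',sg[2]*q[4])*R.from_euler('y',q[5]); x=x+r.apply([0,0,c])
    return x,r*R.from_euler('z',sg[3]*q[6]+phi)
def res(p,sg,D):
    o=[]
    for q,x,w in D:
        X,W=fk(q,p,sg); o+=list((X-x)*3)+list((W.inv()*R.from_quat(w)).as_rotvec())
    return np.array(o)
E
python3 - <<'E'
from fk import *
from h import r
s=r.get_state(); D.append((s['q'],s['tool_pos'],s['eef_rot']))
out=[]
for sg in itertools.product([1,-1],repeat=4):
  for phi in [0,1.57,3.14,-1.57]:
   for o1 in [0,3.14]:
    f=least_squares(res,[.4,.4,.3,.34,0,0,phi,o1],args=(sg,D)); out.append((f.cost,sg,f.x.round(4).tolist()))
out.sort(key=lambda t:t[0])
for o in out[:4]: print(o)
json.dump(out[0][1:],open('fk.json','w'))
E
```

```text
(np.float64(0.005773940584185211), (-1, -1, -1, -1), [0.5519, 0.3531, 0.3352, 0.3612, -0.0193, -0.0261, 1.5304, -0.0508])
(np.float64(0.005773940584190236), (-1, -1, -1, -1), [0.5519, 0.3531, 0.3352, 0.3612, -0.0193, -0.0261, 1.5304, -0.0508])
(np.float64(0.005773940584198009), (-1, -1, -1, -1), [0.5519, 0.3531, 0.3352, 0.3612, -0.0193, -0.0261, 1.5304, -0.0508])
(np.float64(0.005773940584203249), (-1, -1, -1, -1), [0.5519, 0.3531, 0.3352, 0.3612, -0.0193, -0.0261, 1.5304, -0.0508])
```

```bash
cat >> fk.py <<'E'
lo=np.array([-3.01,-.46,-1.47,.13,-1,.04,-2.66]); hi=np.array([3.01,2.08,1.51,2.56,4.14,2.09,2.66])
def ik(x,w,q0,p,sg,reg=.02,qref=None):
    qref=q0 if qref is None else qref
    def f(q):
        X,W=fk(q,p,sg); return np.r_[(X-x)*10,(W.inv()*w).as_rotvec()*5,reg*(q-qref)]
    s=least_squares(f,np.clip(q0,lo+.001,hi-.001),bounds=(lo,hi)); X,W=fk(s.x,p,sg)
    return s.x,np.linalg.norm(X-x),(W.inv()*w).magnitude()
E
python3 - <<'E'
from fk import *
from h import r,tilt
s=r.get_state(); D=[D[0],(s['q'],s['tool_pos'],s['eef_rot'])]; sg=(-1,)*4
g=lambda v,D=D:res(np.r_[v,np.pi/2,0],sg,D)
f=least_squares(g,[.55,.35,.33,.36,0,0]); print(f.cost,f.x.round(4),g(f.x).round(4))
p=np.r_[f.x,np.pi/2,0]; json.dump(p.tolist(),open('fk.json','w'))
C={'pick':[.517,.277,.040],'place':[.588,.0215,.088]}
for t in (40,45,48,50):
  for k,c in C.items():
    w=tilt(t,3.9); tcp=np.array(c)-.015*w.as_matrix()[:,2]+.005*w.as_matrix()[:,0]
    for nm,q0 in {'flip':[-.4,.5,0,2.2,3.1,.4,-1.57],'nofl':[-.4,.2,0,2.1,0,.1,1.57],'now':s['q']}.items():
        q,e,a=ik(tcp,w,np.array(q0),p,sg,.01); print(t,k,nm,q.round(2),'err',round(e,4),round(a,3))
E
```

```text
1.4332346922550603e-14 [ 2.3696 -2.0233 -3.2456 -3.5715  2.1225  1.5152] [-0. -0. -0. -0. -0.  0.  0. -0. -0.  0.  0. -0.]
40 pick flip [-0.16  1.29 -0.    2.4   3.07  1.24 -1.62] err 0.0 0.0
40 pick nofl [-0.29  1.2  -1.26  2.4   1.89  1.69 -1.05] err 0.0 0.0
40 pick now [-0.3   1.17 -1.47  2.4   1.73  1.81 -1.02] err 0.0 0.0
40 place flip [-0.07  1.27 -0.03  2.42  3.11  1.25 -1.55] err 0.0 0.0
40 place nofl [-0.06  1.24  0.03  1.72 -1.    0.04  2.59] err 0.037 0.534
40 place now [-0.19  1.16 -1.47  2.42  1.77  1.77 -0.95] err 0.0 0.0
45 pick flip [-0.15  1.23 -0.    2.51  3.08  1.38 -1.62] err 0.0 0.0
45 pick nofl [-0.25  1.16 -1.3   2.51  1.89  1.78 -1.11] err 0.0 0.0
45 pick now [-0.26  1.14 -1.47  2.51  1.75  1.87 -1.09] err 0.0 0.0
45 place flip [-0.06  1.21 -0.03  2.53  3.12  1.39 -1.55] err 0.0 0.0
45 place nofl [-0.16  1.14 -1.34  2.53  1.91  1.77 -1.04] err 0.0 0.0
45 place now [-0.16  1.13 -1.47  2.53  1.8   1.83 -1.03] err 0.0 0.0
48 pick flip [-0.15  1.2   0.    2.56  3.08  1.44 -1.62] err 0.0011 0.013
48 pick nofl [-0.23  1.14 -1.31  2.56  1.89  1.82 -1.14] err 0.0011 0.013
48 pick now [-0.24  1.13 -1.47  2.56  1.75  1.89 -1.12] err 0.0011 0.013
48 place flip [-0.06  1.2  -0.03  2.56  3.12  1.42 -1.55] err 0.0027 0.032
48 place nofl [-0.15  1.13 -1.35  2.56  1.91  1.79 -1.06] err 0.0027 0.032
48 place now [-0.15  1.12 -1.47  2.56  1.8   1.85 -1.04] err 0.0027 0.032
50 pick flip [-0.15  1.2   0.    2.56  3.08  1.44 -1.62] err 0.0039 0.047
50 pick nofl [-0.23  1.14 -1.31  2.56  1.89  1.82 -1.14] err 0.0039 0.047
50 pick now [-0.23  1.12 -1.47  2.56  1.75  1.9  -1.12] err 0.0039 0.047
50 place flip [-0.06  1.2  -0.03  2.56  3.12  1.42 -1.55] err 0.0054 0.066
50 place nofl [-0.15  1.13 -1.35  2.56  1.91  1.79 -1.06] err 0.0054 0.066
50 place now [-0.15  1.12 -1.47  2.56  1.8   1.85 -1.04] err 0.0054 0.066
```

```bash
cat > plan.py <<'E'
from fk import *
from h import r,tilt
s=r.get_state(); sg=(-1,)*4
D.append((s['q'],s['tool_pos'],s['eef_rot']))
W=np.r_[np.ones(6)*1,np.ones(12)*.05,np.ones(6)]
g=lambda v:np.r_[W*res(np.r_[v,np.pi/2,0],sg,D),.0005*(v-[.4,.4,.3,.34,0,0])]
f=least_squares(g,[.55,.35,.33,.36,0,0]); print(f.x.round(4),res(np.r_[f.x,np.pi/2,0],sg,D).round(3).reshape(4,6))
p=np.r_[f.x,np.pi/2,0]; json.dump(p.tolist(),open('fk.json','w'))
C={'pick':[.517,.277,.040],'place':[.588,.0215,.088]}
for t in (35,40,45,50):
  for k,c in C.items():
    w=tilt(t,3.9); tcp=np.array(c)-.015*w.as_matrix()[:,2]+.005*w.as_matrix()[:,0]
    for nm,q0 in {'flip':[-.4,.5,0,2.2,3.1,.4,-1.57],'nofl':[-.4,.2,0,2.1,0,.1,1.57],'now':s['q']}.items():
        q,e,a=ik(tcp,w,np.array(q0),p,sg,.01); print(t,k,nm,q.round(2),'err',round(e,4),round(a,3))
E
python3 plan.py
```

```text
[0.6399 0.2758 0.1898 0.1824 0.0337 0.0376] [[-0.116  0.021  0.015 -0.    -0.     0.   ]
 [-0.429  0.043  0.061  0.006 -0.003 -0.006]
 [-0.247  0.143  0.095  0.005  0.002  0.003]
 [ 0.008 -0.    -0.015  0.     0.    -0.   ]]
35 pick flip [-0.62  1.06  0.06  2.3   2.79  0.79 -1.79] err 0.0 0.0
35 pick nofl [-0.85  0.96  0.45  1.86 -1.    0.04  1.96] err 0.0998 0.177
35 pick now [-0.15  1.4  -1.34  2.3   2.02  1.73 -0.82] err 0.0 0.0
35 place flip [-0.04  0.96  0.02  2.33  3.2   0.76 -1.59] err 0.0 0.0
35 place nofl [-0.03  0.81  0.01  1.88 -1.    0.04  2.61] err 0.1014 0.178
35 place now [ 0.43  1.32 -1.39  2.33  2.1   1.45 -0.36] err 0.0 0.0
40 pick flip [-0.64  1.1   0.07  2.35  2.78  0.95 -1.82] err 0.0 0.0
40 pick nofl [-0.26  1.25 -0.9   2.35  2.21  1.48 -1.11] err 0.0 0.0
40 pick now [-0.18  1.41 -1.3   2.35  2.09  1.82 -0.89] err 0.0 0.0
40 place flip [-0.04  1.    0.03  2.39  3.2   0.94 -1.58] err 0.0 0.0
40 place nofl [ 0.38  1.24 -1.15  2.39  2.31  1.36 -0.57] err 0.0 0.0
40 place now [ 0.41  1.33 -1.36  2.39  2.21  1.52 -0.44] err 0.0 0.0
45 pick flip [-0.66  1.14  0.08  2.39  2.77  1.1  -1.86] err 0.0 0.0
45 pick nofl [-0.29  1.29 -0.9   2.39  2.25  1.62 -1.17] err 0.0 0.0
45 pick now [-0.21  1.43 -1.26  2.39  2.15  1.91 -0.96] err 0.0 0.0
45 place flip [-0.04  1.04  0.03  2.45  3.2   1.14 -1.58] err 0.0 0.0
45 place nofl [ 0.37  1.29 -1.19  2.45  2.38  1.52 -0.6 ] err 0.0 0.0
45 place now [ 0.39  1.35 -1.33  2.45  2.32  1.61 -0.51] err 0.0 0.0
50 pick flip [-0.68  1.18  0.09  2.43  2.75  1.26 -1.9 ] err 0.0 0.0
50 pick nofl [-0.31  1.33 -0.89  2.43  2.29  1.77 -1.22] err 0.0 0.0
50 pick now [-0.24  1.45 -1.22  2.43  2.2   2.01 -1.02] err 0.0 0.0
50 place flip [-0.04  1.09  0.03  2.51  3.2   1.33 -1.58] err 0.0 0.0
50 place nofl [ 0.35  1.35 -1.23  2.51  2.45  1.67 -0.62] err 0.0 0.0
50 place now [ 0.36  1.37 -1.3   2.51  2.42  1.71 -0.57] err 0.0 0.0
```

```bash
python3 - <<'E'
import re
t=open('fk.py').read()
i=t.index('def fk'); j=t.index('def res')
t=t[:i]+'''def fk(q,p,sg):
    a,b,c,h,e,e2,sx,wx,bx,by=p[:10]
    r=R.from_euler('z',sg[0]*q[0]); x=np.array([bx,by,h])
    r=r*R.from_euler('y',q[1]); x=x+R.from_euler('z',sg[0]*q[0]).apply([sx,0,0])+r.apply([0,0,a])
    r=r*R.from_euler('z',sg[1]*q[2]); x=x+r.apply([e,0,0])
    r=r*R.from_euler('y',q[3]); x=x+r.apply([e2,0,b])
    r=r*R.from_euler('z',sg[2]*q[4])*R.from_euler('y',q[5]); x=x+r.apply([wx,0,c])
    return x,r*R.from_euler('z',sg[3]*q[6]+np.pi/2)
'''+t[j:]
open('fk.py','w').write(t)
t=open('plan.py').read()
t=re.sub(r"W=.*\ng=.*\nf=.*\np=.*\n",'''W=np.r_[np.ones(6),np.ones(12)*.3,np.ones(6)]; v0=np.array([.4,.4,.3,.34]+[0]*6)
for msk in ([1]*6+[0]*4,[1]*8+[0]*2,[1]*4+[0]*4+[1]*2,[1]*10):
    msk=np.array(msk)
    g=lambda v:np.r_[W*res(v*msk,sg,D),.003*(v-v0)]
    f=least_squares(g,v0); print(round(f.cost*1e4,3),(f.x*msk).round(3))
p=f.x; json.dump(p.tolist(),open('fk.json','w')); print(res(p,sg,D).reshape(-1,6)[:,:3].round(3).tolist())
''',t)
open('plan.py','w').write(t)
E
python3 plan.py | head -5
```

```text
86.061 [ 0.563  0.376  0.344  0.353 -0.056 -0.027  0.     0.     0.     0.   ]
32.544 [ 0.72   0.541  0.181  0.107 -0.103 -0.068 -0.028  0.189  0.     0.   ]
9.392 [ 0.569  0.35   0.269  0.304  0.    -0.     0.    -0.     0.045 -0.019]
3.338 [ 0.585  0.39   0.253  0.265 -0.068  0.005 -0.016  0.044  0.051  0.055]
[[-0.0, 0.001, 0.001], [-0.024, -0.054, -0.057], [0.001, 0.012, 0.015], [0.002, 0.003, 0.003]]
```

```bash
cat >> h.py <<'E'
def tcp(c,t,yaw=3.9,back=0,dz=15,nx=5):
    w=tilt(t,yaw); M=w.as_matrix(); return np.array(c)-(dz+back)/1000*M[:,2]+nx/1000*M[:,0], w
def log():
    s=r.get_state(); open('log.txt','a').write(repr([s['q'].tolist(),s['tool_pos'].tolist(),s['eef_rot'].tolist()])+'\n'); print('q',s['q'].round(2),'pos',s['tool_pos'].round(4),'F',s['contact_force'].round(1),'t',s['clock'])
E
python3 - <<'E'
from h import *
log(); go(*tcp([.517,.277,.04],42,back=110)); go([.50,.15,.20],tilt(42,3.9))
E
```

```text
q [-0.21  1.07 -1.47  2.56  1.72  1.84 -1.09] pos [0.4447 0.228  0.2308] F [-1.   0.4  0.2] t 3.525
dp [81.7, 45.4, 60.0] twist [-0.0181, 0.082, 0.0043] t 3.525
dp [-11.3, -80.6, 58.9] twist [-0.0181, 0.082, 0.0043] t 3.525
```

>>> step_arm(
  motion=[
    {"dp": [20,11,15],"twist": [-0.018,0.08,0],"hand": 1},
    {"dp": [40,22,30],"twist": [-0.018,0.08,0],"hand": 1},
    {"dp": [60,34,45],"twist": [-0.018,0.08,0],"hand": 1},
    {"dp": [80,45,60],"twist": [-0.018,0.08,0],"hand": 1},
    {"dp": [80,45,60],"twist": [-0.018,0.08,0],"hand": 1},
  ],
)

```text
clock: 4.15
tool_pos: [0.43, 0.2716, 0.1297]
eef_rot: [-0.035, 0.933, 0.012, 0.358]
contact_force: [0.3, -0.1, 0.8]
opening: 1.0
finger_force: 0.0
```

```bash
python3 - <<'E'
from h import *
log(); go(*tcp([.517,.277,.04],42,back=110))
E
```

```text
q [-0.31  1.29 -1.34  2.5   1.88  1.88 -1.15] pos [0.43   0.2716 0.1297] F [ 0.3 -0.1  0.8] t 4.15
dp [0.3, -0.5, -0.0] twist [0.0009, -0.0004, 0.006] t 4.15
```

```bash
python3 - <<'E'
from h import *
go(*tcp([.517,.277,.04],46.5,back=40)); go(*tcp([.517,.277,.04],46.5,back=0))
E
```

```text
dp [4.5, -0.6, 70.6] twist [0.0012, -0.0789, 0.0059] t 4.15
dp [1.4, -0.6, 110.4] twist [0.0012, -0.0789, 0.0059] t 4.15
```

>>> step_arm(
  motion=[
    {"dp": [4,0,20],"twist": [0,-0.03,0.006],"hand": 1},
    {"dp": [4,0,40],"twist": [0,-0.06,0.006],"hand": 1},
    {"dp": [4,0,60],"twist": [0,-0.079,0.006],"hand": 1},
    {"dp": [4,-0.5,70],"twist": [0,-0.079,0.006],"hand": 1},
    {"dp": [4,-0.5,70],"twist": [0,-0.079,0.006],"hand": 1},
  ],
)

```text
clock: 4.78
tool_pos: [0.4759, 0.2717, 0.0768]
eef_rot: [-0.028, 0.918, 0.014, 0.395]
contact_force: [-0.1, -0.1, 1.0]
opening: 1.001
finger_force: 0.0
```

```bash
cat > m3.py <<'E'
from h import *
from scipy.optimize import least_squares
log()
f=cam('wrist'); X=cloud(f); p=X.reshape(-1,3)[(f['depth']>0).ravel()]
np.savez('w3.npz',xyz=X,px=f['pixels'],T=f['T'])
q=p[(np.hypot(p[:,0]-.517,p[:,1]-.277)<.04)&(p[:,2]>.012)&(p[:,2]<.05)]
print('glass',len(q),least_squares(lambda c:np.hypot(q[:,0]-c[0],q[:,1]-c[1])-.028,[.518,.276],loss='soft_l1',f_scale=.002).x)
q=p[(np.hypot(p[:,0]-.517,p[:,1]-.277)<.04)&(p[:,2]>.064)&(p[:,2]<.075)]
print('lid',len(q),np.median(q[:,2]),cv2.minEnclosingCircle(q[:,:2].astype(np.float32)))
cv2.imwrite('pics/w3.png',f['pixels'][:,:,::-1])
go(*tcp([.517,.277,.04],46.5,back=0))
E
python3 m3.py
```

```text
q [-0.27  1.42 -1.19  2.43  2.15  1.93 -1.08] pos [0.4759 0.2717 0.0768] F [-0.1 -0.1  1. ] t 4.775
glass 6346 [0.51692202 0.27672782]
lid 2895 0.0686117257626999 ((0.5151628851890564, 0.27630677819252014), 0.027157818898558617)
dp [3.3, 2.2, 40.6] twist [-0.0004, 0.0019, -0.0057] t 4.825
```

View pics/w3.png

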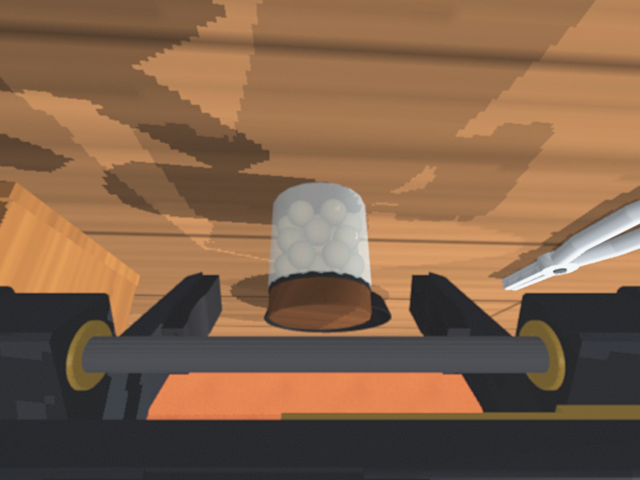

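The canister, at (320,260) with its lid at (320,302), sits centred between the open fingers. I'll advance and close.

>>> step_arm(
  motion=[
    {"dp": [2,1,14],"twist": [0,0,-0.005],"hand": 1},
    {"dp": [3,1.5,28],"twist": [0,0,-0.005],"hand": 1},
    {"dp": [3,1.5,40],"twist": [0,0,-0.005],"hand": 1},
    {"dp": [3,1.5,40],"twist": [0,0,-0.005],"hand": 1},
    {"dp": [3,1.5,40],"twist": [0,0,-0.005],"hand": 0.5},
  ],
)

```text
clock: 5.45
tool_pos: [0.5023, 0.2751, 0.0469]
eef_rot: [-0.031, 0.918, 0.013, 0.395]
contact_force: [-0.4, 0.2, -0.0]
opening: 0.907
finger_force: 0.0
```

>>> step_arm(
  motion=[
    {"dp": [0,0,0],"twist": [0,0,0],"hand": 0.2},
    {"dp": [0,0,0],"twist": [0,0,0],"hand": 0.0},
    {"dp": [0,0,0],"twist": [0,0,0],"hand": -0.3},
    {"dp": [0,0,0],"twist": [0,0,0],"hand": -0.3},
    {"dp": [0,0,0],"twist": [0,0,0],"hand": -0.3},
  ],
  force=20,
)

```text
clock: 6.08
tool_pos: [0.5024, 0.2751, 0.0465]
eef_rot: [-0.031, 0.918, 0.013, 0.395]
contact_force: [-1.3, 1.0, 2.4]
opening: 0.63
finger_force: 20.0
```

```bash
python3 - <<'E'
from h import *
log(); s=r.get_state(); print(s['opening'],s['finger_force'])
w=R.from_quat(s['eef_rot']); M=w.as_matrix(); d=M[:,2]; print('tilt',np.degrees(np.arccos(-d[2])),'yaw',np.degrees(np.arctan2(d[1],d[0])),'level',M[2,1])
print('canister bottom rel TCP (tool)',(w.inv().apply([.5167-s['tool_pos'][0],.2767-s['tool_pos'][1],-s['tool_pos'][2]])*1000).round(1))
# box fit from w2, w3, top: use front slope/wall points
for n in ['w2','w3','top']:
    X=np.load(n+'.npz')['xyz']; p=X.reshape(-1,3); p=p[np.isfinite(p).all(1)]
    # left side wall outer face y ~ +.095
    q=p[(p[:,1]>.09)&(p[:,1]<.14)&(p[:,0]>.53)&(p[:,0]<.66)&(p[:,2]>.015)&(p[:,2]<.13)]
    if len(q)>50:
        c=np.polyfit(q[:,0],q[:,1],1); 
        for _ in range(3): e=abs(np.polyval(c,q[:,0])-q[:,1]); k=e<max(.003,np.median(e)*2); c=np.polyfit(q[k,0],q[k,1],1)
        print(n,'wall',len(q),'yaw',np.degrees(np.arctan(c[0])),'y at .588',np.polyval(c,.588))
    q=p[(abs(p[:,1]-.02)<.07)&(p[:,0]>.48)&(p[:,0]<.54)&(p[:,2]>.015)&(p[:,2]<.036)]
    if len(q)>50:
        c=np.polyfit(q[:,1],q[:,0],1)
        for _ in range(3): e=abs(np.polyval(c,q[:,1])-q[:,0]); k=e<max(.002,np.median(e)*2); c=np.polyfit(q[k,1],q[k,0],1)
        print(n,'front',len(q),'yaw',-np.degrees(np.arctan(c[0])),'x at y.0215',np.polyval(c,.0215))
E
```

```text
q [-0.22  1.46 -1.13  2.35  2.26  1.86 -0.99] pos [0.5024 0.2751 0.0465] F [-1.3  1.   2.4] t 6.075
0.6298545821745467 20.000265911221504
tilt 46.56623230287571 yaw 3.87157331895302 level 0.00025500401850117246
canister bottom rel TCP (tool) [23.9  0.6 42.5]
w2 wall 5652 yaw 4.12311406974739 y at .588 0.11786145631945094
w2 front 4023 yaw 3.635269581503529 x at y.0215 0.5085994300314636
w3 wall 4296 yaw 3.986892374989659 y at .588 0.11779011214824552
top wall 79 yaw -1.7310099184807302 y at .588 0.10748291545087722
top front 247 yaw 1.5228437344401422 x at y.0215 0.5344073445381076
```

```bash
cat >> h.py <<'E'
O=np.array([.589,.0225]); YAW=4.0
OFF=np.array([.0143,.0016,-.0465])  # canister bottom - TCP, world
def cg(bx,bz,by=0,t=46.5):
    y=np.radians(YAW); c=np.array([O[0]+bx*np.cos(y)-by*np.sin(y),O[1]+bx*np.sin(y)+by*np.cos(y),bz]); go(c-OFF,tilt(t,YAW))
E
python3 - <<'E'
from h import *
s=r.get_state(); go(s['tool_pos']+[0,0,.13],tilt(46.5,3.9)); cg(-.062,.13)
E
```

```text
dp [-94.4, 0.0, -89.4] twist [-0.0004, 0.0012, -0.0007] t 6.075
dp [-89.7, -258.6, -94.4] twist [-0.0016, 0.0012, -0.0019] t 6.075
```

>>> step_arm(
  motion=[
    {"dp": [-10,0,-10],"twist": [0,0,0],"hand": -0.3},
    {"dp": [-30,0,-28],"twist": [0,0,0],"hand": -0.3},
    {"dp": [-55,0,-52],"twist": [0,0,0],"hand": -0.3},
    {"dp": [-78,0,-74],"twist": [0,0,0],"hand": -0.3},
    {"dp": [-94,0,-89],"twist": [0,0,0],"hand": -0.3},
  ],
)

```text
clock: 6.7
tool_pos: [0.5022, 0.275, 0.1778]
eef_rot: [-0.031, 0.918, 0.013, 0.395]
contact_force: [1.2, -0.1, -2.8]
opening: 0.628
finger_force: 20.0
```

```bash
python3 - <<'E'
from h import *
log(); print(r.get_state()['opening'],r.get_state()['finger_force']); cg(-.062,.13)
E
```

```text
q [-0.18  1.19 -1.32  2.38  1.98  1.77 -0.91] pos [0.5022 0.275  0.1778] F [ 1.2 -0.1 -2.8] t 6.7
0.6280311137308435 20.000274628400803
dp [5.6, -258.5, -4.1] twist [-0.0016, 0.0019, -0.0017] t 6.7
```

>>> step_arm(
  motion=[
    {"dp": [1,-20,-1],"twist": [0,0,0],"hand": -0.3},
    {"dp": [2,-50,-2],"twist": [0,0,0],"hand": -0.3},
    {"dp": [3,-80,-2],"twist": [0,0,0],"hand": -0.3},
    {"dp": [3,-110,-2],"twist": [0,0,0],"hand": -0.3},
    {"dp": [3,-130,-2],"twist": [0,0,0],"hand": -0.3},
  ],
)

```text
clock: 7.32
tool_pos: [0.5144, 0.1464, 0.1771]
eef_rot: [-0.031, 0.918, 0.011, 0.394]
contact_force: [-11.4, 2.2, 11.5]
opening: 0.628
finger_force: 20.0
```

```bash
python3 - <<'E'
from h import *
log(); cg(-.062,.13)
E
```

```text
q [ 0.12  1.27 -1.47  2.56  2.05  1.85 -0.78] pos [0.5144 0.1464 0.1771] F [-11.4   2.2  11.5] t 7.325
dp [7.8, -129.5, -6.4] twist [-0.007, -0.001, 0.0002] t 7.325
```

>>> step_arm(
  motion=[
    {"dp": [0,0,-4],"twist": [0,0,0],"hand": -0.3},
  ],
)

```text
clock: 7.45
tool_pos: [0.5126, 0.1454, 0.1775]
eef_rot: [-0.029, 0.92, 0.01, 0.391]
contact_force: [0.2, -0.1, -2.2]
opening: 0.626
finger_force: 20.0
```

```bash
python3 - <<'E'
from h import *
log(); f=cam('side'); log(); cv2.imwrite('pics/s4.png',cv2.resize(f['pixels'][120:360,180:500,::-1],(800,600)))
E
```

```text
q [ 0.12  1.26 -1.47  2.56  2.03  1.84 -0.79] pos [0.5126 0.1454 0.1775] F [ 0.2 -0.1 -2.2] t 7.45
q [ 0.12  1.26 -1.47  2.56  2.03  1.84 -0.79] pos [0.5125 0.1476 0.179 ] F [-0.1  0.8 -1.4] t 7.5
```

View pics/s4.png

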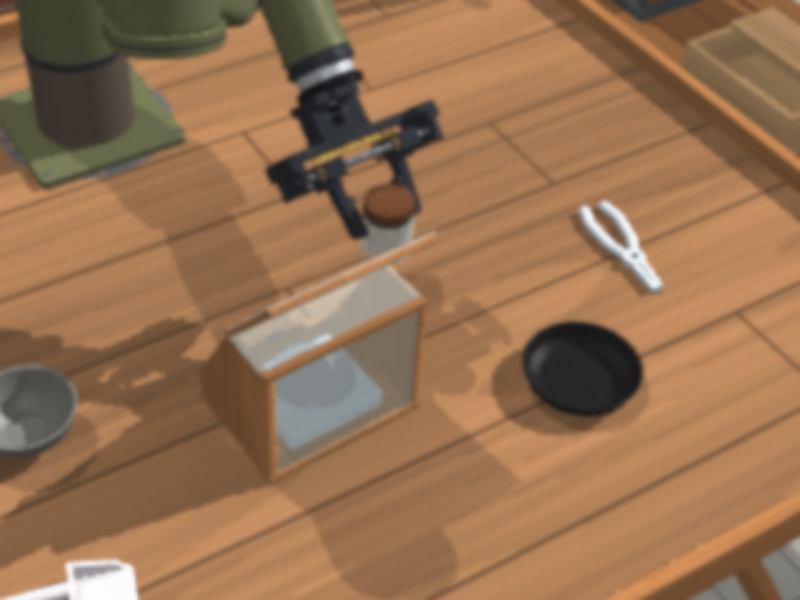

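The side crop shows the canister held upright at (390,220), clear of the flap's edge bar at (350,270). The force spike was only joint 4 hitting its limit, so I'll use a smaller tilt (about 41°) while the arm is drawn in, then straighten up inside the box.

```bash
cat >> h.py <<'E'
OT=np.array([.0239,.0006,.0425])
def cg(bx,bz,by=0,t=46.5):
    y=np.radians(YAW); c=np.array([O[0]+bx*np.cos(y)-by*np.sin(y),O[1]+bx*np.sin(y)+by*np.cos(y),bz]); w=tilt(t,YAW); go(c-w.apply(OT),w)
E
python3 - <<'E'
from h import *
cg(-.06,.13,.13,41); cg(-.06,.13,0,41)
E
```

```text
dp [2.5, -0.8, -0.8] twist [-0.0054, 0.0904, -0.0038] t 7.5
dp [2.0, -130.8, -0.1] twist [-0.0054, 0.0904, -0.0038] t 7.5
```

>>> step_arm(
  motion=[
    {"dp": [2,-1,0],"twist": [-0.005,0.04,-0.004],"hand": -0.3},
    {"dp": [2,-12,0],"twist": [-0.005,0.09,-0.004],"hand": -0.3},
    {"dp": [2,-30,0],"twist": [-0.005,0.09,-0.004],"hand": -0.3},
    {"dp": [2,-50,0],"twist": [-0.005,0.09,-0.004],"hand": -0.3},
    {"dp": [2,-65,0],"twist": [-0.005,0.09,-0.004],"hand": -0.3},
  ],
)

```text
clock: 8.12
tool_pos: [0.5153, 0.0839, 0.1786]
eef_rot: [-0.035, 0.936, 0.012, 0.351]
contact_force: [-0.3, 0.6, -2.0]
opening: 0.631
finger_force: 20.0
```

```bash
python3 - <<'E'
from h import *
log(); cg(-.06,.13,0,41); cg(-.06,.13,0,39)
E
```

```text
q [ 0.34  1.19 -1.47  2.55  2.04  1.6  -0.63] pos [0.5153 0.0839 0.1786] F [-0.3  0.6 -2. ] t 8.125
dp [1.3, -67.0, 0.1] twist [0.0015, 0.0029, 0.0035] t 8.125
dp [-0.2, -67.0, 1.0] twist [0.0015, 0.0378, 0.0035] t 8.125
```

```bash
cat > fit.py <<'E'
import numpy as np, json
from scipy.optimize import least_squares
from scipy.spatial.transform import Rotation as R
from fk import D, lo, hi
D=[D[0]]+[tuple(eval(l)) for l in open('log.txt')]
def fk(q,p):
    p=p.reshape(7,3); r=R.identity(); x=np.zeros(3)
    for i,(ax,sg) in enumerate(zip('zyzyzyz',[-1,1,-1,1,-1,1,-1])):
        r=r*R.from_euler(ax,sg*q[i]); x=x+r.apply(p[i])
    return x, r*R.from_euler('z',np.pi/2)
p0=np.array([[0,0,.34],[0,0,.4],[0,0,0],[0,0,.4],[0,0,0],[0,0,.1],[0,0,.2]]).ravel()
f=least_squares(lambda p:np.r_[np.concatenate([fk(np.array(d[0]),p)[0]-d[1] for d in D]),3e-4*(p-p0)],p0)
P=f.x
def ik(x,w,q0,reg=.01):
    def g(q):
        X,W=fk(q,P); return np.r_[(X-x)*10,(W.inv()*w).as_rotvec()*5,reg*(q-q0)]
    s=least_squares(g,np.clip(q0,lo+.002,hi-.002),bounds=(lo,hi+[0,0,0,.3,0,0,0])); X,W=fk(s.x,P)
    return s.x,np.linalg.norm(X-x),(W.inv()*w).magnitude()
E
python3 - <<'E'
from fit import *; from h import *
print(P.reshape(7,3).round(3).tolist()); print('res mm',[round(1000*np.linalg.norm(fk(np.array(d[0]),P)[0]-d[1]),1) for d in D])
q=r.get_state()['q']; y=np.radians(YAW)
for bx,bz,t in [(-.06,.13,41),(-.06,.13,36),(-.06,.13,32),(-.06,.058,41),(-.06,.058,36),(-.06,.058,32),(-.03,.058,41),(-.03,.058,45),(0,.05,41),(0,.05,44),(0,.05,46.5)]:
    w=tilt(t,YAW); c=np.array([O[0]+bx*np.cos(y),O[1]+bx*np.sin(y),bz])-w.apply(OT)
    print(bx,bz,t,*[(a.round(2).tolist(),round(e*1000,1),round(m,3)) for a,e,m in [ik(c,w,q)]])
E
```

```text
[[0.0, -0.009, 0.347], [0.0, -0.009, 0.482], [-0.0, -0.013, 0.082], [-0.0, -0.013, 0.372], [-0.0, -0.0, -0.028], [-0.0, -0.0, 0.102], [0.0, -0.0, 0.202]]
res mm [np.float64(0.0), np.float64(0.0), np.float64(0.0), np.float64(0.0), np.float64(0.0), np.float64(0.0), np.float64(0.0), np.float64(0.0), np.float64(0.0), np.float64(0.0)]
-0.06 0.13 41 ([0.54, 1.19, -1.47, 2.56, 2.11, 1.5, -0.49], np.float64(0.0), 0.0)
-0.06 0.13 36 ([0.58, 1.14, -1.47, 2.47, 2.0, 1.37, -0.39], np.float64(0.0), 0.0)
-0.06 0.13 32 ([0.59, 1.12, -1.47, 2.4, 1.9, 1.29, -0.29], np.float64(0.0), 0.0)
-0.06 0.058 41 ([0.49, 1.37, -1.34, 2.58, 2.3, 1.61, -0.52], np.float64(0.0), 0.0)
-0.06 0.058 36 ([0.53, 1.32, -1.36, 2.5, 2.18, 1.48, -0.43], np.float64(0.0), 0.0)
-0.06 0.058 32 ([0.55, 1.29, -1.38, 2.43, 2.08, 1.4, -0.35], np.float64(0.0), 0.0)
-0.03 0.058 41 ([0.52, 1.35, -1.32, 2.48, 2.31, 1.51, -0.44], np.float64(0.0), 0.0)
-0.03 0.058 45 ([0.5, 1.39, -1.3, 2.54, 2.41, 1.62, -0.49], np.float64(0.0), 0.0)
0 0.05 41 ([0.54, 1.35, -1.3, 2.39, 2.33, 1.44, -0.37], np.float64(0.0), 0.0)
0 0.05 44 ([0.52, 1.38, -1.28, 2.43, 2.41, 1.5, -0.41], np.float64(0.0), 0.0)
0 0.05 46.5 ([0.51, 1.4, -1.26, 2.46, 2.47, 1.56, -0.44], np.float64(0.0), 0.0)
```

>>> step_arm(
  motion=[
    {"dp": [0,-15,1],"twist": [0,0.02,0.003],"hand": -0.3},
    {"dp": [0,-35,1],"twist": [0.001,0.038,0.003],"hand": -0.3},
    {"dp": [0,-55,1],"twist": [0.001,0.038,0.003],"hand": -0.3},
    {"dp": [0,-67,1],"twist": [0.001,0.038,0.003],"hand": -0.3},
    {"dp": [0,-67,1],"twist": [0.001,0.038,0.003],"hand": -0.3},
  ],
)

```text
clock: 8.75
tool_pos: [0.5209, 0.0165, 0.1773]
eef_rot: [-0.032, 0.942, 0.011, 0.333]
contact_force: [-0.0, -0.2, -1.6]
opening: 0.627
finger_force: 20.0
```

```bash
python3 - <<'E'
from h import *
log(); cg(-.06,.13,0,39); cg(-.06,.062,0,39)
f=cam('top'); p=cloud(f); cv2.imwrite('pics/t5.png',cv2.resize(f['pixels'][140:320,240:440,::-1],(667,600),interpolation=cv2.INTER_CUBIC))
E
```

```text
q [ 0.56  1.17 -1.47  2.52  2.07  1.44 -0.45] pos [0.5209 0.0165 0.1773] F [-0.  -0.2 -1.6] t 8.75
dp [-0.7, 0.7, -0.5] twist [-0.0014, -0.0011, -0.0013] t 8.75
dp [42.1, 0.7, 52.4] twist [-0.0014, -0.0011, -0.0013] t 8.75
```

View pics/t5.png

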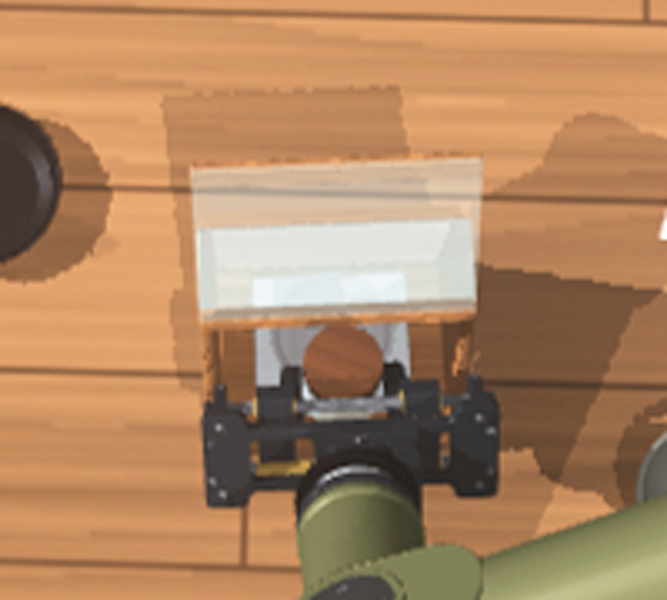

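The top crop shows the canister at (343,360), centred in front of the roof edge at y≈315, with the hand square to the box. Next is the descent in front of the pan.

>>> step_arm(
  motion=[
    {"dp": [6,0.7,8],"twist": [0,0,0],"hand": -0.3},
    {"dp": [17,0.7,21],"twist": [0,0,0],"hand": -0.3},
    {"dp": [29,0.7,36],"twist": [0,0,0],"hand": -0.3},
    {"dp": [38,0.7,47],"twist": [0,0,0],"hand": -0.3},
    {"dp": [42,0.7,52],"twist": [0,0,0],"hand": -0.3},
  ],
)

```text
clock: 9.43
tool_pos: [0.5206, 0.0181, 0.1089]
eef_rot: [-0.033, 0.943, 0.012, 0.332]
contact_force: [-0.3, -0.4, -0.9]
opening: 0.629
finger_force: 20.0
```

```bash
python3 - <<'E'
from h import *
log(); cg(-.06,.062,0,39); cg(-.03,.060,0,44);cg(-.012,.057,0,46.5)
E
```

```text
q [ 0.51  1.34 -1.37  2.55  2.23  1.56 -0.48] pos [0.5206 0.0181 0.1089] F [-0.3 -0.4 -0.9] t 9.425
dp [-1.0, -1.0, -0.7] twist [0.0001, -0.0029, -0.0008] t 9.425
dp [-19.3, -1.0, 17.7] twist [0.0, -0.0902, -0.0008] t 9.425
dp [-29.5, -1.0, 30.5] twist [0.0, -0.1338, -0.0008] t 9.425
```

>>> step_arm(
  motion=[
    {"dp": [-5,-0.8,4],"twist": [0,-0.02,0],"hand": -0.3},
    {"dp": [-10,-0.8,9],"twist": [0,-0.045,0],"hand": -0.3},
    {"dp": [-15,-0.8,13.5],"twist": [0,-0.07,0],"hand": -0.3},
    {"dp": [-19.3,-0.8,17.7],"twist": [0,-0.09,0],"hand": -0.3},
    {"dp": [-19.3,-0.8,17.7],"twist": [0,-0.09,0],"hand": -0.3},
  ],
)

```text
clock: 10.05
tool_pos: [0.5472, 0.0183, 0.1082]
eef_rot: [-0.031, 0.926, 0.013, 0.375]
contact_force: [0.0, -0.4, -2.5]
opening: 0.629
finger_force: 20.0
```

```bash
python3 - <<'E'
from h import *
log(); cg(-.012,.057,0,46.5); cg(0,.0525,0,46.5); cg(0,.048,0,46.5)
E
```

```text
q [ 0.51  1.39 -1.33  2.53  2.37  1.61 -0.46] pos [0.5472 0.0183 0.1082] F [ 0.  -0.4 -2.5] t 10.05
dp [-8.0, 0.7, 14.2] twist [-0.0014, -0.0423, -0.0014] t 10.05
dp [-13.5, 0.7, 25.7] twist [-0.0014, -0.0423, -0.0014] t 10.05
dp [-10.4, 0.7, 29.0] twist [-0.0014, -0.0423, -0.0014] t 10.05
```

>>> step_arm(
  motion=[
    {"dp": [-4,0.7,7],"twist": [-0.001,-0.022,-0.001],"hand": -0.3},
    {"dp": [-8,0.7,14],"twist": [-0.001,-0.042,-0.001],"hand": -0.3},
    {"dp": [-11,0.7,20],"twist": [-0.001,-0.042,-0.001],"hand": -0.3},
    {"dp": [-13.5,0.7,25.5],"twist": [-0.001,-0.042,-0.001],"hand": -0.3},
    {"dp": [-13.5,0.7,25.5],"twist": [-0.001,-0.042,-0.001],"hand": -0.3},
  ],
)

```text
clock: 10.68
tool_pos: [0.5748, 0.0207, 0.0995]
eef_rot: [-0.032, 0.918, 0.014, 0.394]
contact_force: [-0.8, 0.2, -2.7]
opening: 0.626
finger_force: 20.0
```

```bash
cat > m6.py <<'E'
from h import *
log(); s=r.get_state(); w=R.from_quat(s['eef_rot']); print('can pred',(s['tool_pos']+w.apply(OT)).round(4)); cg(0,.0525,0,46.5); cg(0,.045,0,46.5)
f=cam('wrist'); X=cloud(f); np.savez('w6.npz',xyz=X,px=f['pixels'],T=f['T'])
cv2.imwrite('pics/w6.png',f['pixels'][:,:,::-1])
E
python3 m6.py
```

```text
q [ 0.53  1.42 -1.31  2.46  2.45  1.58 -0.4 ] pos [0.5748 0.0207 0.0995] F [-0.8  0.2 -2.7] t 10.675
can pred [0.5891 0.0223 0.0529]
dp [0.4, 0.2, 0.2] twist [-0.0009, -0.0001, -0.0008] t 10.675
dp [5.9, 0.2, 5.4] twist [-0.0009, -0.0001, -0.0008] t 10.675
```

View pics/w6.png

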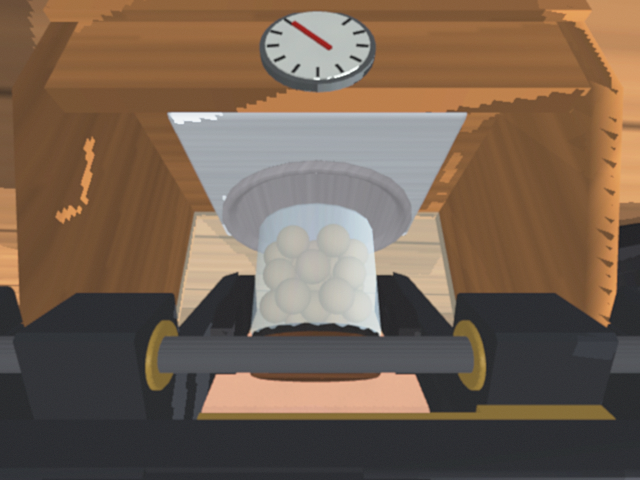

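The wrist view shows the pan rim from column 223 to 411, so its middle is at 317, and the canister is centred at column 317. Laterally it's right. For depth, I'll fit the pan's front rim.

```bash
python3 - <<'E'
from h import *
from scipy.optimize import least_squares
z=np.load('w6.npz'); X=z['xyz']; y=np.radians(YAW)
Q=X.copy(); Q[...,0]=(X[...,0]-O[0])*np.cos(y)+(X[...,1]-O[1])*np.sin(y); Q[...,1]=-(X[...,0]-O[0])*np.sin(y)+(X[...,1]-O[1])*np.cos(y)
S=Q[150:330,200:430].reshape(-1,3)
m=(S[:,2]>.0435)&(S[:,2]<.058)&(abs(S[:,1])<.06)&(S[:,0]<.0)&(S[:,0]>-.065)
A=S[m]; print(len(A),A.min(0),A.max(0),np.median(A[:,2]))
# outermost points per angular bin
th=np.arctan2(A[:,1],-A[:,0]); rr=np.hypot(A[:,0],A[:,1]); e=[]
for a in np.linspace(-1.3,1.3,27):
    k=abs(th-a)<.05
    if k.sum()>5: e.append(A[k][np.argsort(rr[k])[-max(1,k.sum()//20)]])
e=np.array(e); f=least_squares(lambda c:np.hypot(e[:,0]-c[0],e[:,1]-c[1])-c[2],[0,0,.046],loss='soft_l1',f_scale=.001); print('pan outer in box frame',f.x.round(4))
f=least_squares(lambda c:np.hypot(e[:,0]-c[0],e[:,1]-c[1])-.046,[0,0],loss='soft_l1',f_scale=.001); print(f.x.round(4))
fb=Q[95:112,100:560].reshape(-1,3); fb=fb[(fb[:,2]>.03)&(fb[:,2]<.05)]
B=Q[60:112,80:560].reshape(-1,3); k=(B[:,2]>.041)&(B[:,2]<.047)&(abs(B[:,1])<.08); print('board top x range (exp -.081..-.066)',np.percentile(B[k],[1,50,99],axis=0).round(4).tolist())
for s,n in ((1,'L'),(-1,'R')):
    W=Q.reshape(-1,3); k=(abs(W[:,1]*s-.085)<.006)&(W[:,2]>.05)&(W[:,2]<.1)&(W[:,0]<.02)&(W[:,0]>-.04); print(n,k.sum(),np.median(W[k,1]) if k.any() else None)
C=Q[215:320,245:390].reshape(-1,3); k=(C[:,2]>.062)&(C[:,2]<.1)&(np.hypot(C[:,0],C[:,1])<.04); C=C[k]
print('canister in box frame',least_squares(lambda c:np.hypot(C[:,0]-c[0],C[:,1]-c[1])-.028,[0,0],loss='soft_l1',f_scale=.001).x.round(4),len(C))
E
```

```text
9046 [-0.05044104 -0.04539567  0.04709101] [-1.53058046e-05  4.54418357e-02  5.79945342e-02] 0.04915835911133208
pan outer in box frame [-0.0046  0.      0.0449]
[-0.0032  0.    ]
board top x range (exp -.081..-.066) [[-0.0831, -0.0745, 0.0412], [-0.0766, 0.0003, 0.0446], [-0.0697, 0.0758, 0.0463]]
L 6894 0.0850664712542396
R 6717 -0.0849450423211095
canister in box frame [ 0.0003 -0.0006] 11253
```

```bash
python3 - <<'E'
from h import *
cg(-.003,.0525); cg(-.003,.047); cg(-.003,.0445)
E
```

```text
dp [2.3, 0.1, -1.7] twist [-0.0005, -0.0003, -0.0004] t 10.725
dp [6.3, 0.1, 2.1] twist [-0.0005, -0.0003, -0.0004] t 10.725
dp [8.1, 0.1, 3.8] twist [-0.0005, -0.0003, -0.0004] t 10.725
```

>>> step_arm(
  motion=[
    {"dp": [2.3,0,-1.7],"twist": [0,0,0],"hand": -0.3},
    {"dp": [3.6,0,-0.5],"twist": [0,0,0],"hand": -0.3},
    {"dp": [5,0,0.8],"twist": [0,0,0],"hand": -0.3},
    {"dp": [6.3,0,2.1],"twist": [0,0,0],"hand": -0.3},
    {"dp": [6.3,0,2.1],"twist": [0,0,0],"hand": -0.3},
  ],
)

```text
clock: 11.35
tool_pos: [0.5716, 0.0208, 0.0934]
eef_rot: [-0.032, 0.918, 0.014, 0.394]
contact_force: [-0.7, 0.7, -1.1]
opening: 0.628
finger_force: 20.0
```

```bash
python3 - <<'E'
from h import *
log(); s=r.get_state(); w=R.from_quat(s['eef_rot']); print('can pred',(s['tool_pos']+w.apply(OT)).round(4)); cg(-.003,.0445)
E
```

```text
q [ 0.52  1.44 -1.3   2.47  2.47  1.6  -0.41] pos [0.5716 0.0208 0.0934] F [-0.7  0.7 -1.1] t 11.35
can pred [0.5859 0.0224 0.0468]
dp [1.6, -0.2, 1.7] twist [0.0, -0.0003, -0.0002] t 11.35
```

>>> step_arm(
  motion=[
    {"dp": [0.8,0,0.8],"twist": [0,0,0],"hand": -0.3},
    {"dp": [1.6,-0.1,1.6],"twist": [0,0,0],"hand": -0.3},
    {"dp": [1.6,-0.1,1.6],"twist": [0,0,0],"hand": -0.3},
    {"dp": [1.6,-0.1,1.6],"twist": [0,0,0],"hand": 0.3},
    {"dp": [1.6,-0.1,1.6],"twist": [0,0,0],"hand": 0.4},
  ],
  force=5,
)

```text
clock: 11.98
tool_pos: [0.5719, 0.0207, 0.0915]
eef_rot: [-0.032, 0.918, 0.014, 0.395]
contact_force: [0.2, -0.1, -0.3]
opening: 0.702
finger_force: 0.0
```

>>> step_arm(
  motion=[
    {"dp": [0,0,0],"twist": [0,0,0],"hand": 0.6},
    {"dp": [0,0,0],"twist": [0,0,0],"hand": 0.8},
    {"dp": [0,0,0],"twist": [0,0,0],"hand": 0.85},
    {"dp": [0,0,0],"twist": [0,0,0],"hand": 0.85},
  ],
)

```text
clock: 12.48
tool_pos: [0.5717, 0.0207, 0.0912]
eef_rot: [-0.032, 0.918, 0.014, 0.394]
contact_force: [-0.1, 0.5, -0.1]
opening: 0.928
finger_force: 0.0
```

```bash
cat > m7.py <<'E'
from h import *
from scipy.optimize import least_squares
log(); print(r.get_state()['opening'],r.get_state()['finger_force'])
f=cam('wrist'); X=cloud(f); y=np.radians(YAW); cv2.imwrite('pics/w7.png',f['pixels'][:,:,::-1])
Q=X.copy(); Q[...,0]=(X[...,0]-O[0])*np.cos(y)+(X[...,1]-O[1])*np.sin(y); Q[...,1]=-(X[...,0]-O[0])*np.sin(y)+(X[...,1]-O[1])*np.cos(y)
Q=Q.reshape(-1,3)[(f['depth']>0).ravel()]
for zl,zh in ((.056,.075),(.075,.092)):
    C=Q[(Q[:,2]>zl)&(Q[:,2]<zh)&(np.hypot(Q[:,0]+.003,Q[:,1])<.034)]
    print('canister',zl,len(C),least_squares(lambda c:np.hypot(C[:,0]-c[0],C[:,1]-c[1])-.028,[0,0],loss='soft_l1',f_scale=.001).x.round(4))
A=Q[(Q[:,2]>.040)&(Q[:,2]<.056)&(abs(Q[:,1])<.06)&(Q[:,0]<0)&(Q[:,0]>-.065)]
th=np.arctan2(A[:,1],-A[:,0]); rr=np.hypot(A[:,0],A[:,1]); e=[]
for a in np.linspace(-1.3,1.3,27):
    k=abs(th-a)<.05
    if k.sum()>5: e.append(A[k][np.argsort(rr[k])[-max(1,k.sum()//20)]])
e=np.array(e); print('pan',least_squares(lambda c:np.hypot(e[:,0]-c[0],e[:,1]-c[1])-.046,[0,0],loss='soft_l1',f_scale=.001).x.round(4))
go(*tcp([0,0,0],46.5,YAW)) if 0 else None
E
python3 m7.py
```

```text
q [ 0.52  1.44 -1.29  2.47  2.47  1.6  -0.41] pos [0.5717 0.0207 0.0912] F [-0.1  0.5 -0.1] t 12.475
0.9277830488418445 0.0
canister 0.056 4793 [-0.0028 -0.0002]
canister 0.075 5125 [-0.0028 -0.0003]
pan [-0.0033  0.    ]
```

The canister is released, upright and within about 1 mm of the pan's centre. Next I'll withdraw, using the fitted model to check the joints along the way to a point behind the flap.

```bash
cat > path.py <<'E'
from fit import *; from h import *
import sys
def run(wps):
    q=r.get_state()['q']
    for x,t in wps:
        q,e,m=ik(np.array(x),tilt(t,YAW),q); print(x,t,q.round(2).tolist(),round(e*1000,1),round(m,3))
E
python3 - <<'E'
from path import *
s=r.get_state(); d=R.from_quat(s['eef_rot']).as_matrix()[:,2]
a=s['tool_pos']-.04*d; print(a)
run([(a,46.5),((.52,.018,.16),38),((.51,.02,.26),25),((.52,.02,.38),5),((.62,.03,.38),0),((.70,.03,.37),0),((.70,.03,.26),0)])
go(a,tilt(46.5,YAW)); go([.52,.018,.16],tilt(38,YAW))
E
```

```text
[0.54274043 0.01868756 0.11879514]
[0.54274043 0.01868756 0.11879514] 46.5 [0.5, 1.39, -1.34, 2.57, 2.4, 1.67, -0.49] 0.0 0.0
(0.52, 0.018, 0.16) 38 [0.55, 1.21, -1.46, 2.52, 2.08, 1.46, -0.44] 0.0 0.0
(0.51, 0.02, 0.26) 25 [0.66, 0.85, -1.47, 2.26, 1.51, 1.03, -0.02] 0.0 0.0
(0.52, 0.02, 0.38) 5 [0.66, 0.72, -1.47, 1.75, 0.81, 1.32, 0.67] 0.0 0.0
(0.62, 0.03, 0.38) 0 [0.47, 0.86, -1.36, 1.38, 0.83, 1.54, 0.82] 0.0 0.0
(0.7, 0.03, 0.37) 0 [0.36, 0.95, -1.3, 1.11, 0.9, 1.63, 0.95] 0.0 0.0
(0.7, 0.03, 0.26) 0 [0.38, 1.05, -1.26, 1.28, 0.99, 1.46, 0.86] 0.0 0.0
dp [-0.0, -0.0, -40.0] twist [-0.0, -0.0003, -0.0001] t 12.525
dp [-14.2, 0.9, -84.9] twist [-0.0, 0.1481, -0.0001] t 12.525
```

>>> step_arm(
  motion=[
    {"dp": [0,0,-6],"twist": [0,0,0],"hand": 0.85},
    {"dp": [0,0,-16],"twist": [0,0,0],"hand": 0.85},
    {"dp": [0,0,-28],"twist": [0,0.01,0],"hand": 0.85},
    {"dp": [-1,0,-42],"twist": [0,0.04,0],"hand": 0.85},
    {"dp": [-4,0,-56],"twist": [0,0.08,0],"hand": 0.85},
  ],
)

```text
clock: 13.15
tool_pos: [0.5327, 0.0183, 0.133]
eef_rot: [-0.033, 0.934, 0.013, 0.356]
contact_force: [1.2, -0.1, 1.1]
opening: 0.928
finger_force: 0.0
```

```bash
python3 - <<'E'
from h import *
log(); go([.52,.018,.16],tilt(38,YAW)); go([.51,.02,.26],tilt(25,YAW))
E
```

```text
q [ 0.52  1.31 -1.39  2.54  2.25  1.56 -0.48] pos [0.5327 0.0183 0.133 ] F [ 1.2 -0.1  1.1] t 13.15
dp [-8.6, 0.6, -28.6] twist [0.001, 0.066, 0.0011] t 13.15
dp [-67.9, 3.3, -109.7] twist [0.0009, 0.2929, 0.0012] t 13.15
```

>>> step_arm(
  motion=[
    {"dp": [-8,0.6,-28],"twist": [0,0.066,0],"hand": 0.85},
    {"dp": [-23,1,-48],"twist": [0,0.12,0],"hand": 0.5},
    {"dp": [-38,2,-69],"twist": [0,0.18,0],"hand": 0.2},
    {"dp": [-53,2.6,-90],"twist": [0,0.24,0],"hand": 0},
    {"dp": [-68,3.3,-110],"twist": [0,0.293,0],"hand": -0.5},
  ],
)

```text
clock: 13.78
tool_pos: [0.5098, 0.0198, 0.2613]
eef_rot: [-0.035, 0.976, 0.007, 0.217]
contact_force: [-0.7, -0.8, -1.1]
opening: 0.498
finger_force: 0.0
```

```bash
python3 - <<'E'
from path import *
log(); go([.51,.02,.26],tilt(25,YAW)); go([.53,.02,.38],tilt(5,YAW))
run([((.53,.02,.38),5),((.62,.03,.38),0)])
f=cam('side'); p=cloud(f).reshape(-1,3); y=np.radians(YAW); d=p-[*O,0]; Q=np.c_[d[:,0]*np.cos(y)+d[:,1]*np.sin(y),-d[:,0]*np.sin(y)+d[:,1]*np.cos(y),d[:,2]]
q=Q[(abs(Q[:,1])<.09)&(Q[:,2]>.235)&(Q[:,2]<.285)&(Q[:,0]>0.03)&(Q[:,0]<.12)]; print('strip',len(q),np.percentile(q,[2,50,98],axis=0).round(4).tolist())
E
```

```text
q [ 0.65  0.81 -1.42  2.26  1.51  0.97 -0.02] pos [0.5098 0.0198 0.2613] F [-0.7 -0.8 -1.1] t 13.775
dp [0.4, 0.2, 1.2] twist [-0.0009, 0.0006, 0.0015] t 13.775
dp [-68.5, -1.4, -99.0] twist [-0.0011, 0.3497, 0.0013] t 13.775
(0.53, 0.02, 0.38) 5 [0.65, 0.74, -1.47, 1.72, 0.82, 1.34, 0.67] 0.0 0.0
(0.62, 0.03, 0.38) 0 [0.47, 0.86, -1.37, 1.38, 0.84, 1.54, 0.81] 0.0 0.0
strip 313 [[0.0631, -0.0867, 0.2541], [0.0678, -0.0037, 0.2587], [0.0729, 0.0866, 0.2638]]
```

>>> step_arm(
  motion=[
    {"dp": [-14,0,-20],"twist": [0,0.07,0],"hand": -0.9},
    {"dp": [-28,0,-40],"twist": [0,0.14,0],"hand": -0.9},
    {"dp": [-42,-1,-60],"twist": [0,0.21,0],"hand": -0.9},
    {"dp": [-55,-1,-80],"twist": [0,0.28,0],"hand": -0.9},
    {"dp": [-68,-1,-99],"twist": [0,0.35,0],"hand": -0.9},
  ],
)

```text
clock: 14.45
tool_pos: [0.5292, 0.02, 0.379]
eef_rot: [-0.035, 0.998, 0.0, 0.042]
contact_force: [0.2, -0.1, -0.0]
opening: 0.048
finger_force: 0.0
```

```bash
python3 - <<'E'
from path import *
log(); go([.62,.03,.38],tilt(0,YAW)); go([.715,.03,.37],tilt(0,YAW))
run([((.62,.03,.38),0),((.715,.03,.37),0)])
E
```

```text
q [ 0.63  0.71 -1.4   1.72  0.78  1.29  0.71] pos [0.5292 0.02   0.379 ] F [ 0.2 -0.1 -0. ] t 14.45
dp [-91.0, 3.5, 6.7] twist [-0.0021, 0.0847, 0.0012] t 14.45
dp [-184.6, -3.2, 24.7] twist [-0.0021, 0.0847, 0.0012] t 14.45
(0.62, 0.03, 0.38) 0 [0.46, 0.84, -1.31, 1.38, 0.8, 1.51, 0.84] 0.0 0.0
(0.715, 0.03, 0.37) 0 [0.32, 0.95, -1.23, 1.05, 0.88, 1.63, 1.0] 0.0 0.0
```

>>> step_arm(
  motion=[
    {"dp": [-30,1,2],"twist": [0,0.03,0],"hand": -0.9},
    {"dp": [-70,2,5],"twist": [0,0.07,0],"hand": -0.9},
    {"dp": [-115,0,8],"twist": [0,0.085,0],"hand": -0.9},
    {"dp": [-160,-2,12],"twist": [0,0.085,0],"hand": -0.9},
    {"dp": [-185,-3,20],"twist": [0,0.085,0],"hand": -0.9},
  ],
)

```text
clock: 15.08
tool_pos: [0.7169, 0.0308, 0.3739]
eef_rot: [-0.035, 0.999, -0.001, 0.001]
contact_force: [0.8, -0.6, -0.2]
opening: 0.052
finger_force: 0.0
```

```bash
python3 - <<'E'
from path import *
log(); go([.715,.03,.255],tilt(0,YAW)); run([((.715,.03,.255),0),((.66,.028,.255),0),((.56,.02,.275),0)])
E
```

```text
q [ 0.32  0.95 -1.23  1.04  0.87  1.63  1.  ] pos [0.7169 0.0308 0.3739] F [ 0.8 -0.6 -0.2] t 15.075
dp [2.2, -0.5, 118.9] twist [-0.0011, 0.0016, 0.0001] t 15.075
(0.715, 0.03, 0.255) 0 [0.35, 1.05, -1.2, 1.23, 0.96, 1.44, 0.9] 0.0 0.0
(0.66, 0.028, 0.255) 0 [0.42, 1.0, -1.23, 1.43, 0.94, 1.37, 0.8] 0.0 0.0
(0.56, 0.02, 0.275) 0 [0.53, 0.88, -1.29, 1.72, 0.9, 1.26, 0.66] 0.0 0.0
```

>>> step_arm(
  motion=[
    {"dp": [1,0,15],"twist": [0,0,0],"hand": -0.9},
    {"dp": [2,0,45],"twist": [0,0,0],"hand": -0.9},
    {"dp": [2,0,80],"twist": [0,0,0],"hand": -0.9},
    {"dp": [2,0,108],"twist": [0,0,0],"hand": -0.9},
    {"dp": [2,0,119],"twist": [0,0,0],"hand": -0.9},
  ],
)

```text
clock: 15.7
tool_pos: [0.7124, 0.0293, 0.2536]
eef_rot: [-0.036, 0.999, -0.001, -0.0]
contact_force: [-0.2, -0.4, 0.1]
opening: 0.048
finger_force: 0.0
```

>>> step_arm(
  motion=[
    {"dp": [-15,0,0],"twist": [0,0,0],"hand": -0.9},
    {"dp": [-35,0,-1],"twist": [0,0,0],"hand": -0.9},
    {"dp": [-55,0,-4],"twist": [0,0,0],"hand": -0.9},
    {"dp": [-75,0,-9],"twist": [0,0,0],"hand": -0.9},
    {"dp": [-95,0,-14],"twist": [0,0,0],"hand": -0.9},
  ],
)

```text
clock: 16.32
tool_pos: [0.8094, 0.0369, 0.2713]
eef_rot: [-0.035, 0.999, 0.0, 0.002]
contact_force: [0.5, -0.3, 0.3]
opening: 0.052
finger_force: 0.0
```

```bash
cat > m8.py <<'E'
from h import *
log()
f=cam('side'); p=cloud(f).reshape(-1,3); y=np.radians(YAW); d=p-[*O,0]; Q=np.c_[d[:,0]*np.cos(y)+d[:,1]*np.sin(y),-d[:,0]*np.sin(y)+d[:,1]*np.cos(y),d[:,2]]
q=Q[(abs(Q[:,1])>.05)&(abs(Q[:,1])<.093)&(Q[:,2]>.20)&(Q[:,2]<.30)&(Q[:,0]>-.12)&(Q[:,0]<.12)]; print('strip?',len(q),np.percentile(q,[2,50,98],axis=0).round(4).tolist() if len(q) else '')
cv2.imwrite('pics/s8.png',cv2.resize(f['pixels'][120:360,180:500,::-1],(800,600)))
go([.545,.02,.28],tilt(0,YAW))
E
python3 m8.py
```

```text
q [ 0.19  1.14 -1.15  0.78  0.98  1.61  1.14] pos [0.8094 0.0369 0.2713] F [ 0.5 -0.3  0.3] t 16.325
strip? 97 [[0.0628, -0.0928, 0.2518], [0.0682, -0.0683, 0.2596], [0.0715, 0.0703, 0.2633]]
dp [266.4, 1.0, -10.1] twist [0.0014, 0.0056, 0.0001] t 16.375
```

View pics/s8.png

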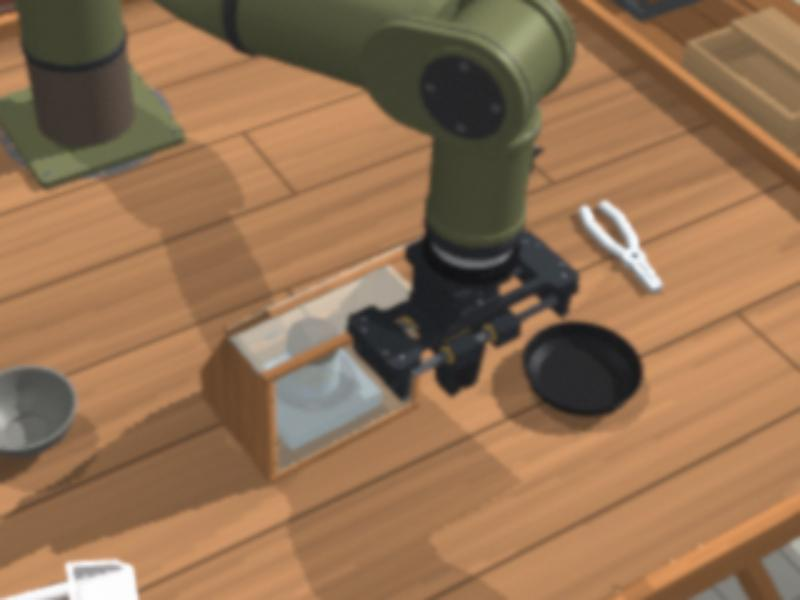

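I pushed the wrong way: tool +x is world −x. Nothing was touched, and the side crop shows the flap still leaning back with its bar behind the hand. I'll reverse.

>>> step_arm(
  motion=[
    {"dp": [40,0,8],"twist": [0,0,0],"hand": -0.9},
    {"dp": [80,0,16],"twist": [0,0,0],"hand": -0.9},
    {"dp": [105,0,17],"twist": [0,0,0],"hand": -0.9},
    {"dp": [123,0,17],"twist": [0,0,0],"hand": -0.9},
    {"dp": [140,0,15],"twist": [0,0,0],"hand": -0.9},
  ],
)

```text
clock: 17.0
tool_pos: [0.6681, 0.0266, 0.2554]
eef_rot: [-0.035, 0.999, -0.0, 0.002]
contact_force: [1.6, 0.3, 1.0]
opening: 0.051
finger_force: 1.0
```

>>> step_arm(
  motion=[
    {"dp": [17,0,-4],"twist": [0,0,0],"hand": -0.9},
    {"dp": [34,0,-8],"twist": [0,0,0],"hand": -0.9},
    {"dp": [50,0,-13],"twist": [0,0,0],"hand": -0.9},
    {"dp": [66,0,-17],"twist": [0,0,0],"hand": -0.9},
    {"dp": [82,0,-20],"twist": [0,0,0],"hand": -0.9},
  ],
)

```text
clock: 17.62
tool_pos: [0.5861, 0.021, 0.2751]
eef_rot: [-0.035, 0.999, -0.0, 0.002]
contact_force: [0.6, -0.2, -0.6]
opening: 0.048
finger_force: 0.1
```

```bash
python3 m8.py
```

```text
q [ 0.51  0.91 -1.28  1.65  0.9   1.29  0.7 ] pos [0.5861 0.021  0.2751] F [ 0.6 -0.2 -0.6] t 17.625
strip? 777 [[-0.0233, -0.0913, 0.2025], [-0.0195, -0.0543, 0.2424], [-0.0132, 0.0904, 0.2919]]
dp [39.3, 1.9, -4.6] twist [-0.0017, 0.0021, 0.0018] t 17.675
```

>>> step_arm(
  motion=[
    {"dp": [12,0,-1],"twist": [0,0,0],"hand": -0.9},
    {"dp": [24,0,-2],"twist": [0,0,0],"hand": -0.9},
    {"dp": [34,0,-3],"twist": [0,0,0],"hand": -0.9},
    {"dp": [34,0,-3],"twist": [0,0,0],"hand": -0.9},
    {"dp": [20,0,-10],"twist": [0,0,0],"hand": -0.9},
  ],
)

```text
clock: 18.3
tool_pos: [0.5676, 0.0193, 0.2841]
eef_rot: [-0.035, 0.999, -0.0, 0.001]
contact_force: [0.0, -0.2, 0.1]
opening: 0.051
finger_force: 0.0
```

>>> step_arm(
  motion=[
    {"dp": [-10,0,-30],"twist": [0,0,0],"hand": -0.9},
    {"dp": [-20,0,-60],"twist": [0,0,0],"hand": -0.9},
    {"dp": [-20,0,-80],"twist": [0,0,0],"hand": -0.9},
    {"dp": [-20,0,-80],"twist": [0,0,0],"hand": -0.9},
    {"dp": [-20,0,-80],"twist": [0,0,0],"hand": -0.9},
  ],
)

```text
clock: 18.92
tool_pos: [0.587, 0.0206, 0.3633]
eef_rot: [-0.035, 0.999, -0.001, 0.001]
contact_force: [0.2, -0.5, -0.0]
opening: 0.05
finger_force: 0.0
```

>>> step_arm(
  motion=[
    {"dp": [0,0,0],"twist": [0,0,0],"hand": -0.9},
    {"dp": [0,0,0],"twist": [0,0,0],"hand": -0.9},
    {"dp": [0,0,0],"twist": [0,0,0],"hand": -0.9},
    {"dp": [0,0,0],"twist": [0,0,0],"hand": -0.9},
    {"dp": [0,0,0],"twist": [0,0,0],"hand": -0.9},
  ],
)

```text
clock: 19.55
tool_pos: [0.5876, 0.0211, 0.3645]
eef_rot: [-0.035, 0.999, 0.0, 0.002]
contact_force: [-0.9, -0.6, -0.6]
opening: 0.05
finger_force: 0.0
```

```bash
python3 m8.py; python3 - <<'E'
from h import *
f=cam('side'); p=cloud(f).reshape(-1,3); print(find(f,'flap_edge','side'),find(f,'canister','side'))
f=cam('wrist'); cv2.imwrite('pics/w9.png',f['pixels'][:,:,::-1]); s=cv2.imread('pics/s8.png')
cv2.imwrite('pics/both9.png',np.hstack([cv2.resize(s,(400,300)),cv2.resize(f['pixels'][:,:,::-1],(400,300))]))
p=cloud(f).reshape(-1,3)[(f['depth']>0).ravel()]; y=np.radians(YAW); d=p-[*O,0]; Q=np.c_[d[:,0]*np.cos(y)+d[:,1]*np.sin(y),-d[:,0]*np.sin(y)+d[:,1]*np.cos(y),d[:,2]]
# distance from the hinge, angle of points on flap (front slope plane)
q=Q[(abs(Q[:,1])<.08)&(Q[:,0]<-.02)&(Q[:,0]>-.12)&(Q[:,2]>.04)&(Q[:,2]<.15)]
n=np.array([-.868,.496]); dist=(q[:,0]+.012)*n[0]+(q[:,2]-.156)*n[1]; print('height above slope plane mm',len(q),np.percentile(dist*1000,[2,25,50,75,98]).round(1)); print('strip z/x',np.percentile(q[dist>0.004],[2,50,98],axis=0).round(3).tolist() if (dist>.004).any() else '')
E
```

```text
q [ 0.52  0.82 -1.33  1.51  0.8   1.44  0.8 ] pos [0.5876 0.0211 0.3645] F [-0.9 -0.6 -0.6] t 19.55
strip? 0 
dp [42.9, 1.9, 84.3] twist [0.0, 0.0033, -0.0001] t 19.6
[(0.53, array([ 0.5669, -0.0623,  0.1597]))] []
height above slope plane mm 9371 [ 8.4  9.   9.3  9.7 16.4]
strip z/x [[-0.088, -0.077, 0.055], [-0.053, -0.0, 0.103], [-0.027, 0.077, 0.148]]
```

View pics/both9.png

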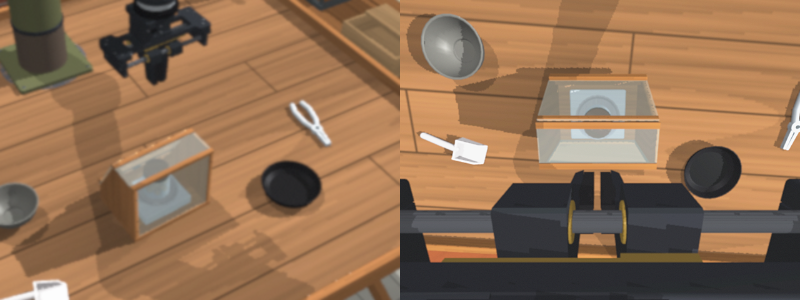

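The combined picture shows the flap lying on the sloping front, with the bar at the lower front edge, the canister on the pan behind it and the hand well clear. Depth shows the flap parallel to the front edges, within about 1 mm. I'm handing in.

```bash
python3 -c "
from plant import r
print(r.finish_job())"
```

```text
the job is handed in; nothing more can be done
None
```

The canister stands upright on the pan, measured within about 1 mm of its centre, the flap is shut, and the job was handed in at about 20 s of the 64 s; no verdict was returned.

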